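# Brush out the food tins for recycling

## Task

Lift the long brush up against its sprung catches and out of its rack, then brush the inside of every food tin, the tallest first and the shortest last: bristles down to the very bottom, up past half the tin's height, and down to the bottom again. Finish with the brush standing bristles down in the square drip caddy and every tin standing upright on the floor of the shallow tray, and do not disturb the flattened cans, bottle, funnel and mug.

Things in the scene. Friction and masses are not known exactly. Their poses are not given: they have to be found in the camera images.
- brush: long rigid bottle brush, 225 mm, up to 0.2 kg, hanging bristles down in the rack, its axes parallel to the rack's, its origin at x -30, y 0, z 20 mm in the rack's frame. Origin: centre of its flat bristle end (it can stand on it); z runs up to the handle. Bristle head 35 mm diameter, z 0 to 80; steel shaft 12 mm diameter to 130; collar to 146; black handle to 225 mm.
- brush_grip (a point): where to grip the brush: on its axis, 195 mm above its bristle end, in the square black handle (20 x 20 mm, sides along the brush's x and y).
- brush_collar (a point): on the brush's axis, 130 mm above its bristle end: underside of the black collar, 36 mm diameter and 4 mm thick, above that a cone narrowing to 22 mm over 12 mm.
- rack: fixed grey brush rack at the left, 130 x 130 mm foot, 174 mm tall, open front to its own -x. Origin: centre of its underside. Two fork arms (top at z 150, underside 142 mm) carry the brush's collar, its shaft in the 20 mm slot between them, open to the front. A lip 8 mm high at the arms' front ends stops the collar being drawn straight out.
- rack_catch (a point): on the hung brush's axis, z 164 mm in the rack, between two sprung steel noses that close over the collar. Lifting takes 8 to 20 N until they give way, and 20 mm of lift brings the collar past them. Lift 30 to 36 mm in all (at over 40 mm the bristle head meets the fork arms), draw the brush out level to the rack's -x by 70 mm or more, then raise it freely.
- tin_tall: the tallest of up to three empty gold-coloured heavy-bottomed round food tins (it may be absent), open at the top, 115 mm tall, 64 mm outside diameter, wall 3 mm, bottom 6 mm thick, 0.15 to 0.31 kg; stands upright and loose on the cart. Origin: centre of its underside, z up.
- tin_mid: the middle one in height of up to three empty gold-coloured heavy-bottomed round food tins (it may be absent), open at the top, 95 mm tall, 64 mm outside diameter, wall 3 mm, bottom 6 mm thick, 0.15 to 0.31 kg; stands upright and loose on the cart. Origin: centre of its underside, z up.
- tin_short: the shortest of up to three empty gold-coloured heavy-bottomed round food tins (it may be absent), open at the top, 75 mm tall, 64 mm outside diameter, wall 3 mm, bottom 6 mm thick, 0.15 to 0.31 kg; stands upright and loose on the cart. Origin: centre of its underside, z up.
- tray: fixed shallow grey tray beyond the tins, 140 mm along its x, 300 mm along its y, walls 30 mm high and 4 mm thick, inner floor 4 to 5 mm above the cart top. Origin: centre of its underside, z up. Three tins stand in it in a row along its y, 90 mm apart.
- caddy: fixed square white drip caddy at the right, open at the top, 86 x 86 mm outside, 105 mm tall, walls 4 mm, inner floor 4 to 5 mm above the cart top. Origin: centre of its underside, z up.
- flat_can_a: a flattened gold drinks can, 66 mm across, 16 mm thick, lying near the robot: leave alone. Origin: centre of its underside
- flat_can_b: the other flattened gold drinks can, as the first: leave alone
- glass_bottle: empty green glass bottle with steel cap, 66 mm diameter, 200 mm tall, upright, far right: leave alone. Origin: centre of its underside
- funnel: black plastic funnel standing mouth down, 110 mm across, 110 mm tall, far left: leave alone. Origin: centre of its underside
- mug: white mug, 80 mm across, 90 mm tall, near right, beside the caddy: leave alone. Origin: centre of its underside
Not all that is in view belongs to the job. What is shaped like the tin_short but red or turquoise is not meant. Leave any green look-alike of the brush alone.

How it is judged (in metres and radians):
On the way, in this order (a step that is already met when the one before it is completed fails the run):
1. the brush has been lifted up out of the sprung catches of its rack (z of brush in the frame of rack above 0.045 m), for 0.1 s.
2. the bristles reach the bottom of the tall tin (x of brush in the frame of tin_tall between -0.025 and 0.025 m and y of brush in the frame of tin_tall between -0.025 and 0.025 m and z of brush in the frame of tin_tall below 0.02 m), for 0.1 s.
3. they are drawn up past half the height of the tall tin, still inside it (x of brush in the frame of tin_tall between -0.025 and 0.025 m and y of brush in the frame of tin_tall between -0.025 and 0.025 m and z of brush in the frame of tin_tall between 0.0575 and 0.115 m).
4. they reach the bottom of the tall tin a second time (all of step 2), for 0.1 s.
5. the bristles reach the bottom of the middle tin (x of brush in the frame of tin_mid between -0.025 and 0.025 m and y of brush in the frame of tin_mid between -0.025 and 0.025 m and z of brush in the frame of tin_mid below 0.02 m), for 0.1 s.
6. they are drawn up past half the height of the middle tin, still inside it (x of brush in the frame of tin_mid between -0.025 and 0.025 m and y of brush in the frame of tin_mid between -0.025 and 0.025 m and z of brush in the frame of tin_mid between 0.0475 and 0.095 m).
7. they reach the bottom of the middle tin a second time (all of step 5), for 0.1 s.
8. the bristles reach the bottom of the short tin (x of brush in the frame of tin_short between -0.025 and 0.025 m and y of brush in the frame of tin_short between -0.025 and 0.025 m and z of brush in the frame of tin_short below 0.02 m), for 0.1 s.
9. they are drawn up past half the height of the short tin, still inside it (x of brush in the frame of tin_short between -0.025 and 0.025 m and y of brush in the frame of tin_short between -0.025 and 0.025 m and z of brush in the frame of tin_short between 0.0375 and 0.075 m).
10. they reach the bottom of the short tin a second time (all of step 8), for 0.1 s.
At the end, for the whole second after the job is handed in: Each tin present stands upright (0.1 rad) on the tray floor, centre within 45 mm (tray x) and 125 mm (tray y) of its middle; the brush stands in the caddy, its end within 40 mm of its centre lines and under 30 mm high, leaning under 0.7 rad; all at rest (x of tin_tall in the frame of tray between -0.045 and 0.045 m and y of tin_tall in the frame of tray between -0.125 and 0.125 m and z of each of tin_tall, tin_mid, tin_short in the frame of tray below 0.012 m and angle between each of tin_tall, tin_mid, tin_short's own z axis and vertical below 0.1 rad and linear speed of each of tin_tall, tin_mid, tin_short, brush below 0.03 m/s and x of tin_mid in the frame of tray between -0.045 and 0.045 m and y of tin_mid in the frame of tray between -0.125 and 0.125 m and x of tin_short in the frame of tray between -0.045 and 0.045 m and y of tin_short in the frame of tray between -0.125 and 0.125 m and x of brush in the frame of caddy between -0.04 and 0.04 m and y of brush in the frame of caddy between -0.04 and 0.04 m and z of brush in the frame of caddy below 0.03 m and angle between brush's own z axis and vertical below 0.7 rad); the robot touches nothing.
It fails at once if a flattened can, the bottle, the funnel or the mug is pushed more than 50 mm away or knocked over (distance of any of flat_can_a, flat_can_b, glass_bottle, funnel, mug from where it was at the start of the episode above 0.05 m or angle between any of flat_can_a, flat_can_b, glass_bottle, funnel, mug's own z axis and vertical above 0.5 rad).
Of tin_tall, tin_mid, tin_short only 2 to 3 are there at a start; the rules pass over those that are not, and their reading is None.
At some moment in a run one of tin_tall, tin_mid, tin_short may be knocked a few centimetres aside while the robot is not near it.
It also fails if it takes over 210 s, if anything falls off the work surface, if the arm or the gripper's body presses on something with over 40 N, if the wrist force passes 120 N, or if a joint passes its speed limit or range.

## Robot

A 6-joint arm with a two-finger parallel gripper is mounted at the origin on the work surface. World frame = base frame: x ahead of the robot, y to its left, z up, the work surface at z = 0. Lengths are in m, angles in degrees, forces in N, time in s.
With the tool pointing down it reaches from about 0.3 to 0.75 m from the base axis. Payload 8.5 kg.
Tool frame: the origin (TCP) lies between the finger pads; the fingertips stand 19 mm ahead of it and the grasp point (between the pads) is the TCP; z points along the fingers, y is the direction in which the jaws open and shut (so a half turn about z gives the same grasp; the last joint's range is limited). The gripper opens to 85 mm and grips with 20 to 120 N. Pads are 22 mm wide; open, the fingers measure 114 mm over their backs; the gripper's body (76 mm by 85 mm) begins 54 mm behind the grasp point. The pads swing forward as they close: fully open they stand 13 mm farther back than shut.
Start: joints at [-76.679, 21.807, 74.336, -0, 83.858, -12.336], TCP at [0.238, -0.496, 0.25] pointing down, gripper open.
Joint ranges: [-178.18, 178.18], [-50.72, 133.34], [12.68, 142.11], [-81.47, 261.47], [9.98, 163.14], [-165.26, 165.26]. Speed limits (degrees/s): [136.94, 136.94, 180, 180, 180, 180].

## Interface

Orientations are given as a 3x3 rotation matrix whose columns are the frame's x, y, z axes.
In Python, from rig import env gives the robot as it stands.
- The arm moves only by the shell command python3 -m pendant 'ROWS' [OPENING] [FORCE]. ROWS is JSON, a list of rows, each a list of 2 entries, a list of its own where there are three numbers: the shift along the tool's x, y, z scaled (see below), then the turn, a rotation vector about the tool's x, y, z scaled (see below). A call has 1 to 20 rows; each row shifts and turns the commanded pose from where the row before left it, along the tool's axes as they then stand; what a row does not reach is not made up. The controller multiplies each number of a shift by 0.1 m and each number of a turn by pi/2 rad. A row lasts 1/8 s, in which the tool goes at most 62.5 mm and 10.7 degrees, less where a joint would pass 70% of its speed; a pose out of reach is approached as far as the arm can. A call with a number of a shift or a turn outside -1 to 1 is refused whole. A call with a gripper value outside its range is refused whole. OPENING is the gripper command: -1 is shut, 1 is fully open, values between are in proportion, set as the call begins (- or left out, the last holds). The fingers move at their own pace and stop on an object; FORCE is the grip in N (left out, the last holds). Time passes only in rows, so rows that do not move let the fingers close. It gives the time, the measured TCP pose, the force and the opening at its end, in the units of the state.
- env.observe(): the state, without advancing time (a new reading comes with each control period).
- env.get_image(name): name is "scene" or "top" or "wrist"; returns a dict with "image" (384x512x3 uint8, red, green, blue), "K" (3x3 intrinsics, pixels), "distortion" ([k1, k2, p1, p2, k3] as OpenCV has them; the pictures are not rectified), "R" (3x3) and "t" (3): a world point X has camera coordinates R X + t. Camera axes: x right, y down, z forward; pixel columns grow to the right and rows downward; lengths in m; the calibration is good to about 2 mm. A picture is of the moment at which its call begins. There is no depth.
- env.close_job(): hands the job in, once; it reports no verdict.
The state is a dict: "time_s": time; "q": joint angles; "qvel": joint speeds; "joint_efforts": joint torques, N m; "position": TCP position; "tool_rot": TCP orientation; "ft_force": force on the tool from outside, world axes, zero at the start; "wrist_torque": the same for the moment, N m; "grip_width": finger opening in m.
Only numpy, scipy, OpenCV 4.12 (cv2) and the standard library are available. Lean on these libraries where they do the work, as an engineer would, in place of code of your own. Each camera call takes 0.05 s, during which the arm holds its last target.

## Working session

There is one attempt and no reset: what is moved stays moved. The work goes in short steps, Python scripts to look and compute and a shell command to move; the robot and the scene stay as the last step left them, time stands still between calls to the robot, and variables do not carry over. Pictures are saved under pics/ and viewed, and the job is handed in when it is done.

```bash
ls; mkdir -p pics; python3 - <<'E'
from rig import env
import cv2
o=env.observe()
for k,v in o.items(): print(k,v)
for n in ["scene","top","wrist"]:
    d=env.get_image(n); cv2.imwrite(f"pics/{n}0.png",d["image"][:,:,::-1])
    print(n,d["K"],d["distortion"],d["R"],d["t"])
E
```

```text
pics
time_s 0.0
q [-7.66806852e+01  2.18410788e+01  7.43855682e+01  1.66116288e-03
  8.38575491e+01 -1.23353350e+01]
qvel [ 0.02080844 -0.02940714 -0.04810052  0.03234829 -0.09292517 -0.07638791]
joint_efforts [ 3.54500999e-04 -4.48456657e+01 -2.31279320e+01 -1.61214216e-04
  4.74910907e-03 -2.54042624e-05]
position [ 0.23806533 -0.49551129  0.24970613]
tool_rot [[ 9.01421391e-01  4.32942699e-01 -3.10489245e-04]
 [ 4.32942675e-01 -9.01420311e-01  1.43661327e-03]
 [ 3.42089916e-04 -1.42941798e-03 -9.99998920e-01]]
ft_force [-0.50190682 -0.44961083 -0.00887653]
wrist_torque [ 0.03341198  0.03527558 -0.00813595]
grip_width 0.08539069338627442
scene [[418.60041721   0.         261.09604062]
 [  0.         418.60041721 188.87393508]
 [  0.           0.           1.        ]] [-0.01674121  0.          0.          0.          0.        ] [[ 0.83148571  0.55539543 -0.01293937]
 [ 0.44070897 -0.67361078 -0.5933162 ]
 [-0.33824121  0.48763145 -0.80486549]] [-0.46054183 -0.12490251  1.36174881]
top [[442.52841272   0.         264.58426361]
 [  0.         442.52841272 189.93823251]
 [  0.           0.           1.        ]] [-0.09837895  0.          0.          0.          0.        ] [[-2.99359683e-02 -9.99551613e-01  6.41661258e-04]
 [-9.91717098e-01  2.96210991e-02 -1.24979151e-01]
 [ 1.24904105e-01 -4.37771833e-03 -9.92159161e-01]] [0.00280738 0.56016323 1.20201528]
wrist [[333.1076688    0.         249.09916304]
 [  0.         333.1076688  192.65502695]
 [  0.           0.           1.        ]] [-0.05009639  0.          0.          0.          0.        ] [[ 0.43344193 -0.90117994 -0.00167384]
 [-0.85744042 -0.41297468  0.30699811]
 [-0.2773518  -0.13163064 -0.95170865]] [-0.54986961 -0.03987889  0.38028147]
```

View pics/scene0.png

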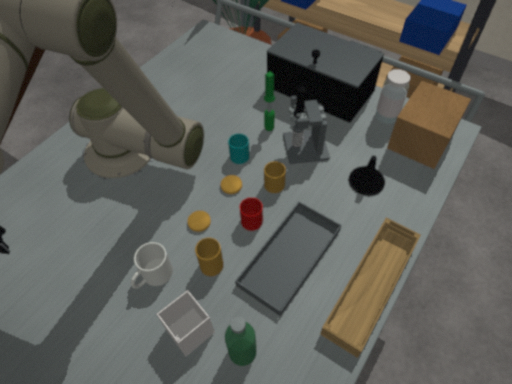

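View pics/top0.png

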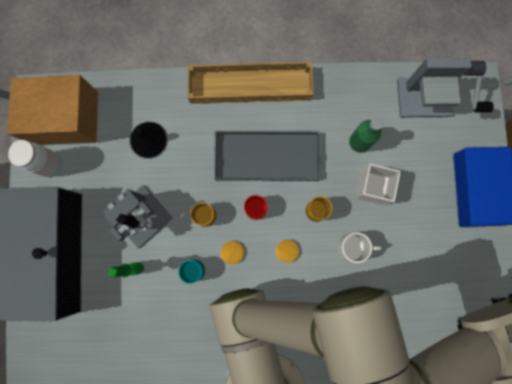

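View pics/wrist0.png

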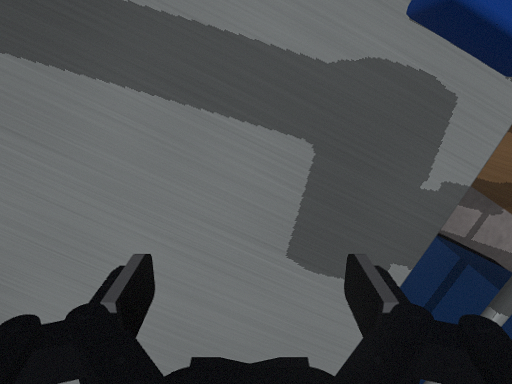

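The top view shows two gold tins at about (203,214) and (319,208). The flattened cans are at (232,252) and (288,251), with a red look-alike at (256,207) and a turquoise one at (191,271). The rack with the black-handled brush is at (137,217), the green look-alike brush at (126,270), the tray at (267,156), the caddy at (381,183), the mug at (357,247), the bottle at (366,136) and the funnel at (149,140). I'll enlarge the views next.

```bash
cat > h.py <<'E'
import numpy as np, cv2
from rig import env
def cam(n): return env.get_image(n)
def save(d,name,box=None,s=1):
    im=d["image"][:,:,::-1]
    if box: im=im[box[1]:box[3],box[0]:box[2]]
    if s!=1: im=cv2.resize(im,None,fx=s,fy=s,interpolation=cv2.INTER_CUBIC)
    cv2.imwrite("pics/"+name+".png",im)
def ray(d,uv):
    p=cv2.undistortPoints(np.array([[uv]],float),d["K"],np.array(d["distortion"]))[0,0]
    R=np.array(d["R"]);t=np.array(d["t"])
    return -R.T@t, R.T@np.array([p[0],p[1],1.])
def atz(d,uv,z):
    c,r=ray(d,uv); return c+r*(z-c[2])/r[2]
def proj(d,P):
    P=np.atleast_2d(np.array(P,float))
    return cv2.projectPoints(P,cv2.Rodrigues(np.array(d["R"]))[0],np.array(d["t"]),d["K"],np.array(d["distortion"]))[0][:,0]
def circ(c,r,z,n=48):
    a=np.linspace(0,2*np.pi,n); return np.c_[c[0]+r*np.cos(a),c[1]+r*np.sin(a),0*a+z]
E
python3 - <<'E'
from h import *
d=cam("top"); save(d,"t1a",(90,170,240,290),5); save(d,"t1b",(280,150,420,270),5)
d=cam("scene"); save(d,"s1a",(220,60,350,210),4);save(d,"s1b",(120,220,280,370),4)
E
```

```text
(no output)
```

View pics/t1a.png

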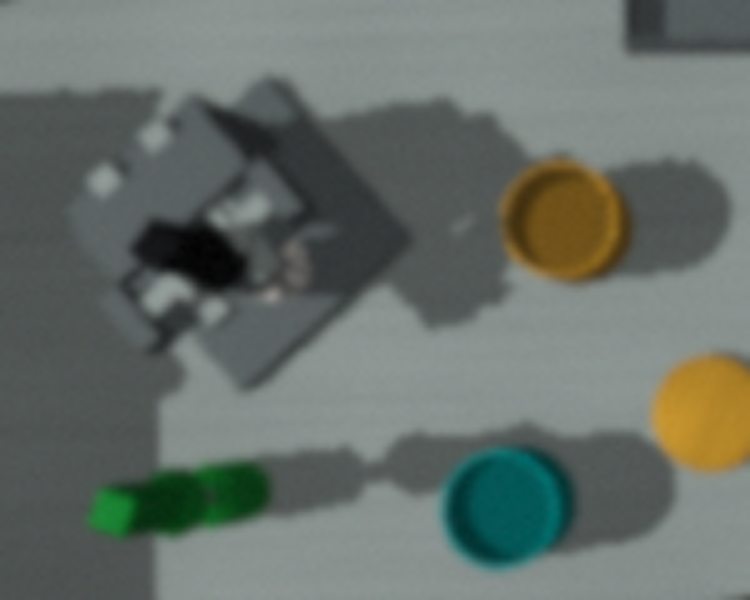

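View pics/t1b.png

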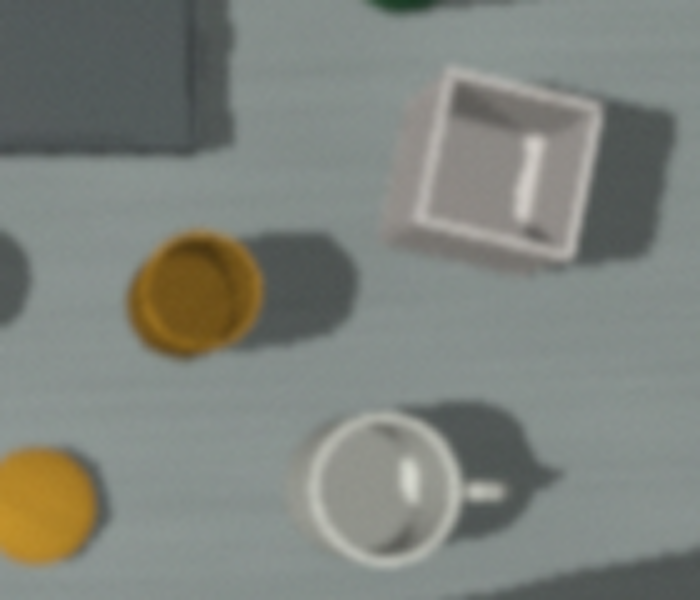

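View pics/s1a.png

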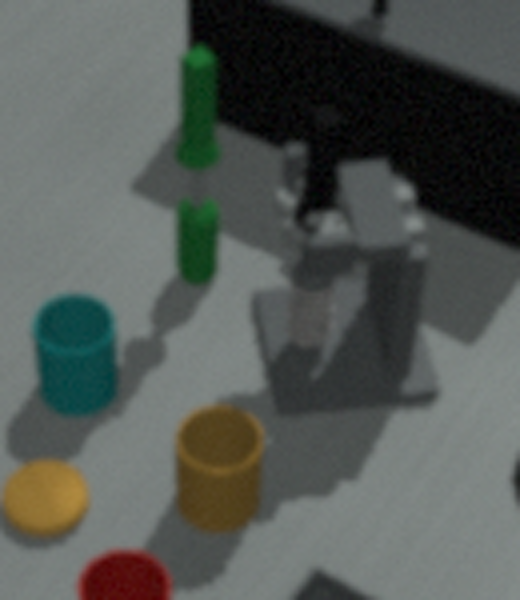

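View pics/s1b.png

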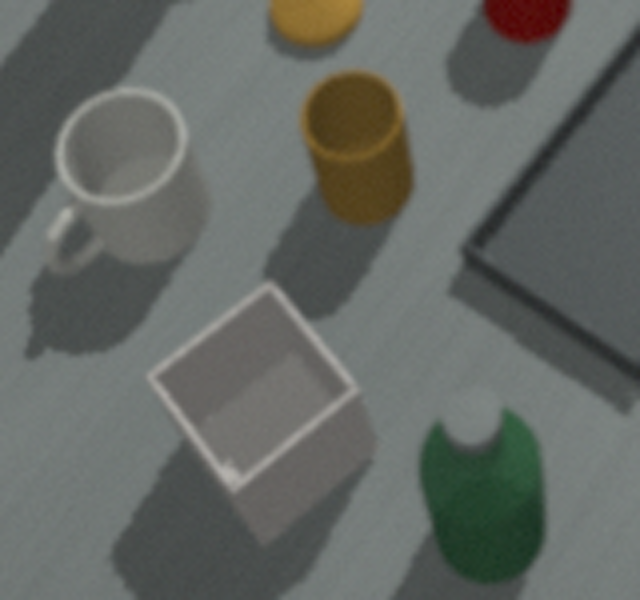

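```bash
cat >> h.py <<'E'
def tri(obs):
    A=np.zeros((3,3));b=np.zeros(3)
    for d,uv in obs:
        c,r=ray(d,uv); r/=np.linalg.norm(r); M=np.eye(3)-np.outer(r,r); A+=M;b+=M@c
    return np.linalg.solve(A,b)
E
python3 - <<'E'
from h import *
from scipy.optimize import least_squares
t=cam("top"); s=cam("scene")
T=lambda u,v,o=(90,170):(u/5+o[0],v/5+o[1])
print("A rim",tri([(t,T(565,220)),(s,(275,170))]))
print("B rim",tri([(t,T(203,290,(280,150))),(s,(208.2,249))]))
# automatic silhouette fit
def mask(d,box):
    im=cv2.cvtColor(d["image"],cv2.COLOR_RGB2HSV); m=((im[...,0]>12)&(im[...,0]<28)&(im[...,1]>140)).astype(np.uint8)
    o=np.zeros_like(m); x0,y0,x1,y1=box; o[y0:y1,x0:x1]=m[y0:y1,x0:x1]; return o
def sil(d,c,h):
    P=np.r_[circ(c,.032,0),circ(c,.032,h)]; uv=proj(d,P).astype(np.float32)
    o=np.zeros((384*4,512*4),np.uint8); cv2.fillConvexPoly(o,np.round(cv2.convexHull(uv)*4+1.5).astype(int),1); return cv2.resize(o.astype(np.float32),(512,384),interpolation=cv2.INTER_AREA)
for nm,c0,bt,bs in [("A",(.5,.1),(180,190,225,235),(255,155,295,200)),("B",(.5,-.15),(295,190,340,230),(185,232,235,285))]:
    mt,ms=mask(t,bt),mask(s,bs)
    c0=atz(t,[(bt[0]+bt[2])/2,(bt[1]+bt[3])/2],.08)[:2]
    for h in (.075,.095,.115):
        best=None;c=c0.copy();st=.008
        f=lambda c:np.abs(sil(t,c,h)-mt).sum()+np.abs(sil(s,c,h)-ms).sum()
        v=f(c)
        while st>.0004:
            imp=False
            for dx,dy in ((1,0),(-1,0),(0,1),(0,-1)):
                n=c+np.array([dx,dy])*st; w=f(n)
                if w<v: v,c,imp=w,n,True
            if not imp: st/=2
        print(nm,h,c,v,mt.sum(),ms.sum())
E
```

```text
A rim [0.49657847 0.1558217  0.07265083]
B rim [ 0.50145559 -0.15983932  0.09063869]
A 0.075 [0.49636076 0.15851421] 204.875 441 510
A 0.095 [0.49536076 0.15751421] 341.5625 441 510
A 0.115 [0.49636076 0.15451421] 489.25 441 510
B 0.075 [ 0.49889055 -0.15901244] 207.3125 466 718
B 0.095 [ 0.50189055 -0.16201244] 258.125 466 718
B 0.115 [ 0.49889055 -0.15801244] 402.1875 466 718
```

```bash
python3 - <<'E'
from h import *
t=cam("top"); s=cam("scene"); w=cam("wrist")
o=env.observe(); Rt=np.array(o["tool_rot"]);p=np.array(o["position"])
cw=-np.array(w["R"]).T@np.array(w["t"])
print("cam in tool",Rt.T@(cw-p), "axes",Rt.T@np.array(w["R"]).T)
for z in (0,.01):
    for n,d,uv in [("r",t,(172,218)),("b",t,(139.4,247.6)),("s-left",s,(283.75,133.75)),("s-front",s,(290,163)),("s-right",s,(329,158))]:
        print(z,n,atz(d,uv,z).round(4))
print("handle top tri", tri([(t,(90+155/5,170+240/5)),(s,(220+325/4,60+115/4))]))
save(t,"t2",(95,175,180,255),9); save(s,"s2",(275,80,340,170),6)
E
```

```text
cam in tool [ 0.07906215  0.00053361 -0.12340854] axes [[ 5.05939561e-04 -9.51626654e-01 -3.07256335e-01]
 [ 9.99999758e-01  6.28233096e-04 -2.99111557e-04]
 [ 4.77671129e-04 -3.07256110e-01  9.51626741e-01]]
0 r [0.4913 0.2536 0.    ]
0 b [0.4092 0.3483 0.    ]
0 s-left [0.4079 0.3546 0.    ]
0 s-front [0.4916 0.2575 0.    ]
0 s-right [0.5847 0.3429 0.    ]
0.01 r [0.4906 0.2515 0.01  ]
0.01 b [0.4092 0.3454 0.01  ]
0.01 s-left [0.4128 0.3463 0.01  ]
0.01 s-front [0.4956 0.2501 0.01  ]
0.01 s-right [0.5878 0.3347 0.01  ]
handle top tri [0.47731882 0.32158927 0.24673424]
```

View pics/t2.png

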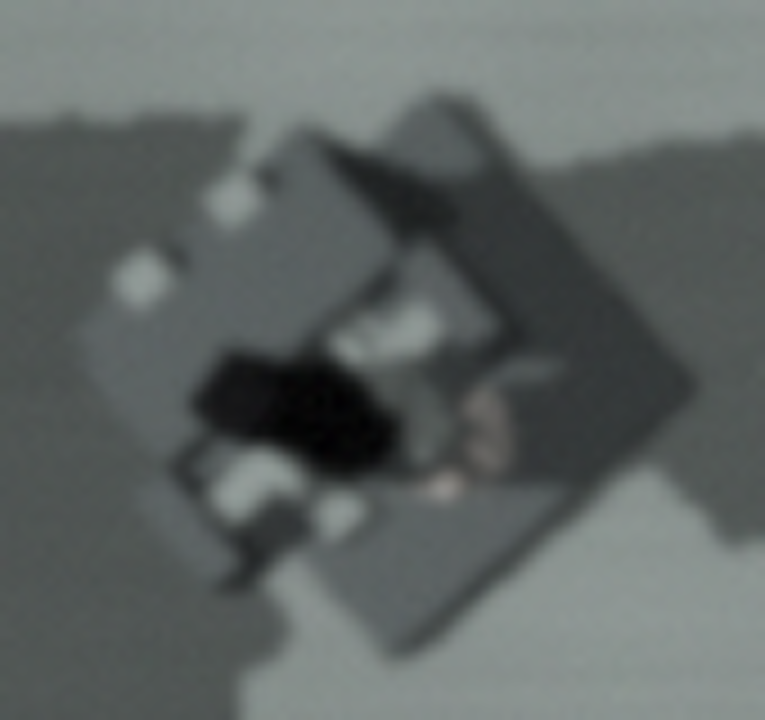

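View pics/s2.png

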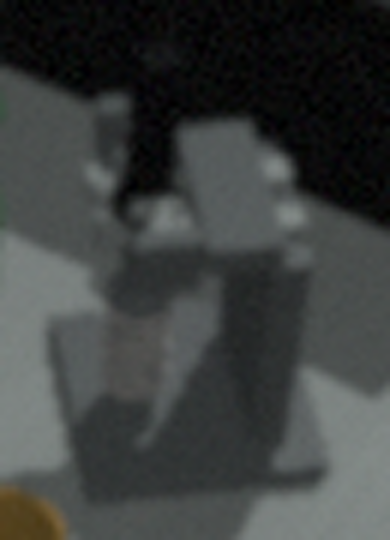

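Foot corners found at about (172,218) and (139,248) in the top view, with the scene view agreeing. That puts the rack centre near (.497,.345) with yaw of about 42°. Now I'll check what stands near the path.

```bash
cat >> h.py <<'E'
def to(target,yaw=None):
    """deltas in tool axes (units of 0.1 m), turn about tool z (units of 90deg)"""
    o=env.observe(); R=np.array(o["tool_rot"]); p=np.array(o["position"])
    y=np.degrees(np.arctan2(R[1,0],R[0,0]))
    print("pos",p.round(4),"yaw",y.round(2),"tilt z",R[:,2].round(4),"shift units",(R.T@(np.array(target)-p)/.1).round(3), "turn units", None if yaw is None else round(-((yaw-y+180)%360-180)/90,3), "f",np.round(o["ft_force"],1),"w",round(o["grip_width"],4),"t",o["time_s"])
E
python3 - <<'E'
from h import *
t=cam("top"); s=cam("scene")
print("green base",atz(s,(269,129),0), "green top", tri([(t,(90+110/5,170+515/5)),(s,(220+199/4,60+52/4))]))
print("box top corner near", tri([(t,(80,193)),(s,(383,63))]), atz(t,(80,193),.2))
print("turq", tri([(t,(191.5,270.5)),(s,(239,142))]))
print("box base edge", [atz(s,uv,0).round(3) for uv in [(348,115),(268,77)]])
print("flat",[atz(t,uv,.016).round(3) for uv in [(232,252),(288,251)]])
print("red",atz(t,(256,207),.075))
print("caddy",[atz(t,(280+u/5,150+v/5),.105).round(4) for u,v in [(450,68),(601,103),(574,258),(417,218)]])
print("tray",[atz(t,uv,.03).round(4) for uv in [(215.5,131),(319,132),(319.5,180.5),(215,180.5)]])
print("mug",atz(t,(280+385/5,150+488/5),.09))
print("bottle",atz(t,(366,136),.1), "funnel",atz(t,(149,140),.1))
to((.42,.25,.42),42)
E
```

```text
green base [0.35464864 0.34624193 0.        ] green top [0.35191599 0.35069386 0.22710051]
box top corner near [0.5888502  0.43959832 0.28848415] [0.54521352 0.44108028 0.2       ]
turq [0.34603193 0.18845353 0.07322363]
box base edge [array([0.547, 0.552, 0.   ]), array([0.203, 0.572, 0.   ])]
flat [array([0.39 , 0.082, 0.016]), array([ 0.388, -0.074,  0.016])]
red [0.50939199 0.01072221 0.075     ]
caddy [array([ 0.6137, -0.2974,  0.105 ]), array([ 0.5925, -0.3782,  0.105 ]), array([ 0.5097, -0.3578,  0.105 ]), array([ 0.5336, -0.2748,  0.105 ])]
tray [array([0.7349, 0.1214, 0.03  ]), array([ 0.7232, -0.1747,  0.03  ]), array([ 0.5828, -0.1695,  0.03  ]), array([0.5916, 0.1249, 0.03  ])]
mug [ 0.39222474 -0.25330253  0.09      ]
bottle [ 0.69079092 -0.29258381  0.1       ] funnel [0.69741064 0.29511536 0.1       ]
pos [ 0.2381 -0.4957  0.2503] yaw 25.66 tilt z [ 0.e+00  1.e-04 -1.e+00] shift units [ 4.868 -5.935 -1.696] turn units -0.182 f [ 0.2  0.1 -0.6] w 0.0855 t 0.6
```

```bash
python3 -m pendant '[[[0,0,-0.5],[0,0,0]],[[0,0,-0.5],[0,0,0]],[[0,0,-0.5],[0,0,0]],[[0,0,-0.2],[0,0,0]],[[0.35,-0.43,0],[0,0,0]],[[0.35,-0.43,0],[0,0,0]],[[0.35,-0.43,0],[0,0,0]],[[0.35,-0.43,0],[0,0,0]],[[0.35,-0.43,0],[0,0,0]],[[0.35,-0.43,0],[0,0,0]],[[0.35,-0.43,0],[0,0,0]],[[0.35,-0.43,0],[0,0,0]],[[0.35,-0.43,0],[0,0,0]],[[0.35,-0.43,0],[0,0,0]],[[0.35,-0.43,0],[0,0,0]],[[0.35,-0.43,0],[0,0,0]],[[0.35,-0.43,0],[0,0,0]],[[0.3,-0.4,0],[0,0,0]],[[0,0,0],[0,0,-0.09]],[[0,0,0],[0,0,-0.09]]]' ; python3 - <<'E'
from h import *
to((.42,.25,.42),42)
w=cam("wrist"); save(w,"w1")
E
```

```text
time_s: 3.1
position: [0.4159, 0.2548, 0.4201]
tool_rot: [[0.741, 0.672, -0.0], [0.672, -0.741, -0.0], [-0.0, -0.0, -1.0]]
ft_force: [-1.1, -0.8, -0.9]
grip_width: 0.0856
pos [0.4159 0.2548 0.4201] yaw 42.2 tilt z [-5.e-04 -2.e-04 -1.e+00] shift units [-0.002  0.064  0.001] turn units 0.002 f [-1.1 -0.8 -0.9] w 0.0856 t 3.1
```

View pics/w1.png

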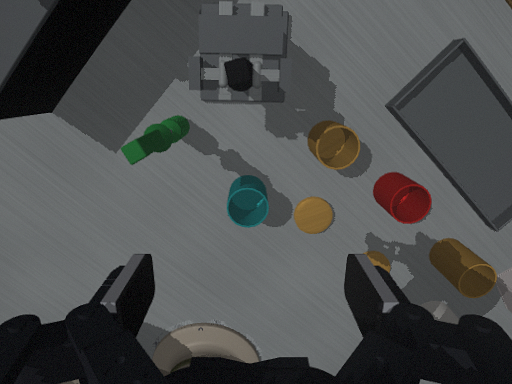

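The wrist view shows the rack top centre at about (243,55), with the black handle at (240,72) between the catches and the green look-alike at (155,138). I'll crop closer.

```bash
python3 - <<'E'
from h import *
w=cam("wrist"); save(w,"w1z",(170,0,310,115),5)
import numpy as np
print(np.array(w["R"]).tolist())
E
```

```text
[[0.675733004039199, -0.7371460433323845, -0.0007861625607340426], [-0.7012978501932822, -0.6431992002844531, 0.3073696700517513], [-0.22708199524938655, -0.20714849638086202, -0.9515898632713083]]
```

View pics/w1z.png

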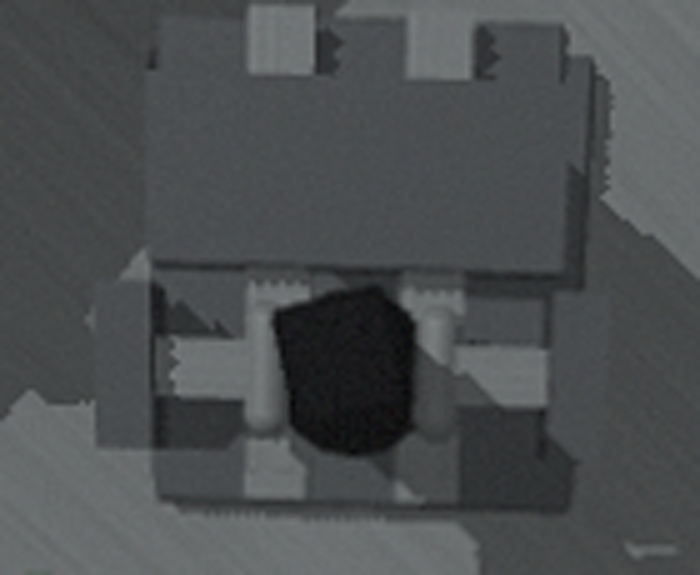

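```bash
python3 - <<'E'
from h import *
w=cam("wrist"); t=cam("top"); s=cam("scene")
C=lambda u,v:(170+u/5,v/5)
for z,a,b in [(.174,(150,262),(565,275)),(.158,(158,500),(570,508)),(.174,(160,20),(560,22))]:
    P,Q=atz(w,C(*a),z),atz(w,C(*b),z); d=Q-P; print(z,P.round(4),Q.round(4),np.linalg.norm(d).round(4),"rack yaw",np.degrees(np.arctan2(d[1],d[0]))+90, "mid",((P+Q)/2).round(4))
# noses
for z in (.164,.170): print("noses mid", ((atz(w,C(262,370),z)+atz(w,C(435,375),z))/2).round(4))
print("handle top guess", atz(w,C(345,335),.245), tri([(w,C(345,335)),(t,(121,218))]))
# predicted overlay
for yaw,cx,cy in [(42,.497,.345)]:
    c,sn=np.cos(np.radians(yaw)),np.sin(np.radians(yaw)); R=np.array([[c,-sn,0],[sn,c,0],[0,0,1]])
    def W(P): return np.array(P)@R.T+[cx,cy,0]
    im=w["image"][:,:,::-1].copy(); im=cv2.resize(im,None,fx=5,fy=5,interpolation=cv2.INTER_CUBIC)
    def poly(P,col):
        uv=(proj(w,W(P))*5+2).astype(int); cv2.polylines(im,[uv],True,col,1)
    h=.01
    poly([[-.03-h,-h,.245],[-.03+h,-h,.245],[-.03+h,h,.245],[-.03-h,h,.245]],(0,0,255))
    poly([[-.065,-.065,0],[.065,-.065,0],[.065,.065,0],[-.065,.065,0]],(0,255,0))
    a=np.linspace(0,6.28,40); poly(np.c_[-.03+.018*np.cos(a),.018*np.sin(a),0*a+.15],(255,0,0))
    cv2.imwrite("pics/ov.png",im[0:575,850:1550])
E
```

```text
0.174 [0.4656 0.3669 0.174 ] [0.5212 0.3012 0.174 ] 0.0861 rack yaw 40.21727236297876 mid [0.4934 0.334  0.174 ]
0.158 [0.4278 0.3362 0.158 ] [0.4883 0.2662 0.158 ] 0.0925 rack yaw 40.85495725995278 mid [0.4581 0.3012 0.158 ]
0.174 [0.5021 0.3947 0.174 ] [0.5553 0.3349 0.174 ] 0.0801 rack yaw 41.62572932948143 mid [0.5287 0.3648 0.174 ]
noses mid [0.4767 0.3221 0.164 ]
noses mid [0.4767 0.3219 0.17  ]
handle top guess [0.48049574 0.32325197 0.245     ] [0.47936481 0.32373867 0.2405319 ]
```

View pics/ov.png

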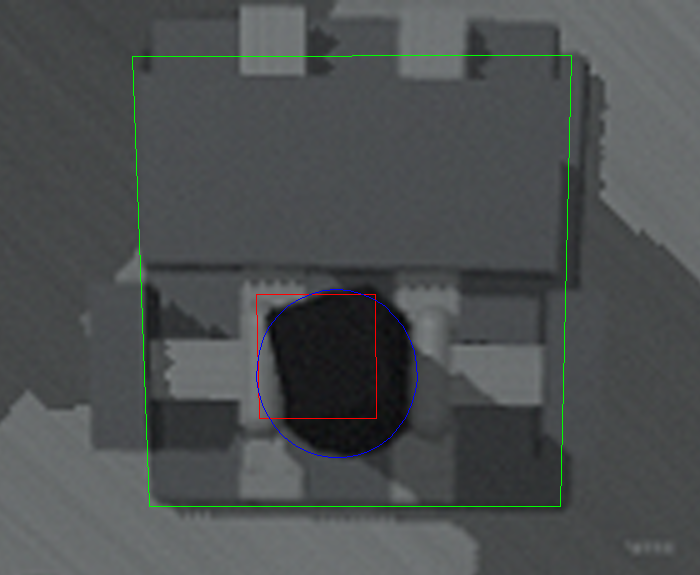

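```bash
python3 - <<'E'
from h import *
to((.4765,.3225,.30),41)
E
```

```text
pos [0.4159 0.254  0.4204] yaw 41.69 tilt z [ 1.e-04  0.e+00 -1.e+00] shift units [ 0.907 -0.109  1.204] turn units 0.008 f [ 0.4  0.6 -0.3] w 0.0857 t 3.35
```

```bash
python3 -m pendant '[[[0.3,-0.04,0.3],[0,0,0.008]],[[0.3,-0.04,0.3],[0,0,0]],[[0.3,-0.03,0.3],[0,0,0]],[[0,0,0.3],[0,0,0]],[[0,0,0],[0,0,0]],[[0,0,0],[0,0,0]]]' 0.2 100; python3 - <<'E'
from h import *
to((.4765,.3225,.215),41)
w=cam("wrist"); save(w,"w2")
for z in (.245,.146): print(z,proj(w,[[.4765,.3225,z]]))
E
```

```text
time_s: 4.1
position: [0.4765, 0.3219, 0.302]
tool_rot: [[0.754, 0.657, 0.002], [0.657, -0.754, 0.001], [0.002, 0.001, -1.0]]
ft_force: [0.0, 0.0, -0.4]
grip_width: 0.0516
pos [0.4765 0.3219 0.302 ] yaw 41.07 tilt z [ 2.2e-03  9.0e-04 -1.0e+00] shift units [ 0.002 -0.005  0.87 ] turn units 0.001 f [ 0.   0.  -0.4] w 0.0516 t 4.1
0.245 [[247.17531152 225.61196337]]
0.146 [[247.78822957 180.24277726]]
```

View pics/w2.png

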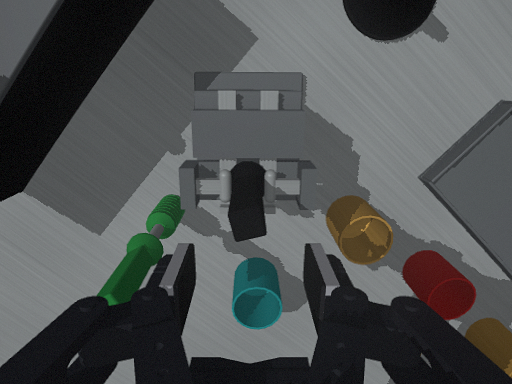

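```bash
python3 - <<'E'
from h import *
w=cam("wrist"); save(w,"w2z",(170,140,320,260),5)
E
```

```text
(no output)
```

View pics/w2z.png

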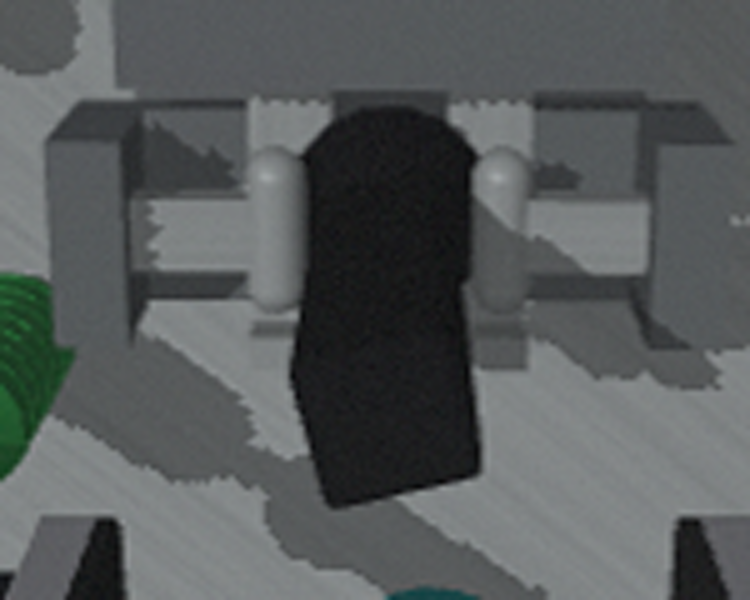

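The close crop shows the handle's top face centred at about (247,224), as predicted, but the brush hangs turned about 14.5° relative to the rack. I'll turn the jaws to match it, descend and grip.

```bash
python3 -m pendant '[[[0,0,0],[0,0,-0.08]],[[0,0,0],[0,0,-0.08]],[[0,0,0.25],[0,0,0]],[[0,0,0.25],[0,0,0]],[[0,0,0.25],[0,0,0]],[[0,0,0.12],[0,0,0]],[[0,0,0],[0,0,0]],[[0,0,0],[0,0,0]]]' ; python3 - <<'E'
from h import *
to((.4765,.3225,.215),55.4)
w=cam("wrist"); save(w,"w3")
s=cam("scene"); save(s,"s3",(220,40,370,190),4)
E
```

```text
time_s: 5.2
position: [0.4767, 0.3221, 0.2146]
tool_rot: [[0.566, 0.824, 0.002], [0.824, -0.566, 0.001], [0.002, 0.001, -1.0]]
ft_force: [0.5, -0.4, 0.1]
grip_width: 0.0511
pos [0.4767 0.3221 0.2146] yaw 55.53 tilt z [ 2.e-03  8.e-04 -1.e+00] shift units [ 0.003 -0.004 -0.004] turn units 0.001 f [ 0.5 -0.4  0.1] w 0.0511 t 5.2
```

View pics/w3.png

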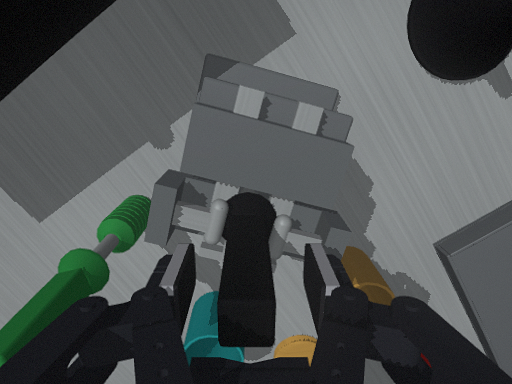

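View pics/s3.png

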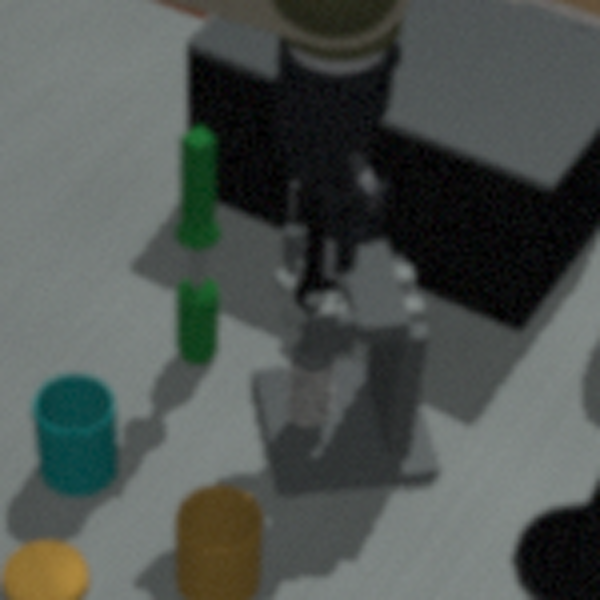

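The handle at about (247,300) now sits square and centred between the pads, so I'm closing the jaws.

```bash
python3 -m pendant '[[[0,0,0],[0,0,0]],[[0,0,0],[0,0,0]],[[0,0,0],[0,0,0]],[[0,0,0],[0,0,0]],[[0,0,0],[0,0,0]]]' -1 100; python3 - <<'E'
from h import *
to((.4765,.3225,.248),55.4)
E
```

```text
time_s: 5.92
position: [0.4762, 0.3221, 0.2138]
tool_rot: [[0.566, 0.825, 0.0], [0.825, -0.566, 0.0], [0.001, 0.0, -1.0]]
ft_force: [-2.6, 0.8, 4.8]
grip_width: 0.019
pos [0.4762 0.3221 0.2138] yaw 55.54 tilt z [ 5.e-04  4.e-04 -1.e+00] shift units [ 0.006  0.    -0.342] turn units 0.002 f [-2.6  0.8  4.8] w 0.019 t 5.925
```

```bash
python3 -m pendant '[[[0,0,-0.06],[0,0,0]],[[0,0,-0.06],[0,0,0]],[[0,0,-0.07],[0,0,0]],[[0,0,-0.07],[0,0,0]],[[0,0,-0.07],[0,0,0]],[[0,0,0],[0,0,0]],[[0,0,0],[0,0,0]]]'; python3 - <<'E'
from h import *
to((.4765,.3225,.248),55.4)
w=cam("wrist"); save(w,"w4")
s=cam("scene"); save(s,"s4",(220,40,370,190),4)
E
```

```text
time_s: 6.8
position: [0.4761, 0.3219, 0.2462]
tool_rot: [[0.566, 0.825, -0.0], [0.825, -0.566, -0.0], [-0.0, -0.0, -1.0]]
ft_force: [0.5, -0.2, -1.5]
grip_width: 0.0187
pos [0.4761 0.3219 0.2462] yaw 55.54 tilt z [-2.e-04 -1.e-04 -1.e+00] shift units [ 0.007 -0.    -0.018] turn units 0.002 f [ 0.5 -0.2 -1.5] w 0.0187 t 6.8
```

View pics/s4.png

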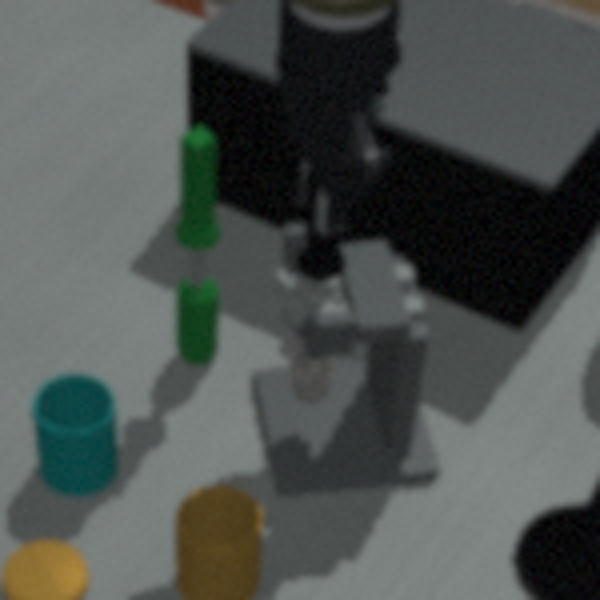

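View pics/w4.png

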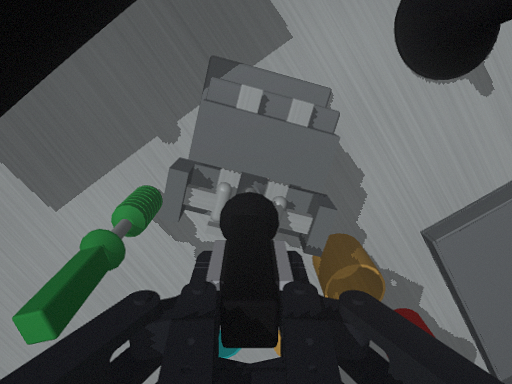

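```bash
python3 -m pendant '[[[-0.14,-0.036,0],[0,0,0]],[[-0.14,-0.036,0],[0,0,0]],[[-0.14,-0.036,0],[0,0,0]],[[-0.14,-0.036,0],[0,0,0]],[[-0.14,-0.036,0],[0,0,0]],[[-0.14,-0.036,0],[0,0,0]],[[0,0,0],[0,0,0]]]'; python3 - <<'E'
from h import *
to((.408,.263,.248),55.4)
w=cam("wrist"); save(w,"w5")
s=cam("scene"); save(s,"s5",(200,40,350,190),4)
E
```

```text
time_s: 7.78
position: [0.4104, 0.2645, 0.2465]
tool_rot: [[0.566, 0.824, -0.0], [0.824, -0.566, 0.0], [0.0, -0.0, -1.0]]
ft_force: [-0.4, 0.4, -0.6]
grip_width: 0.0188
pos [0.4104 0.2645 0.2465] yaw 55.52 tilt z [-0.  0. -1.] shift units [-0.026 -0.011 -0.015] turn units 0.001 f [-0.4  0.4 -0.6] w 0.0188 t 7.775
```

View pics/s5.png

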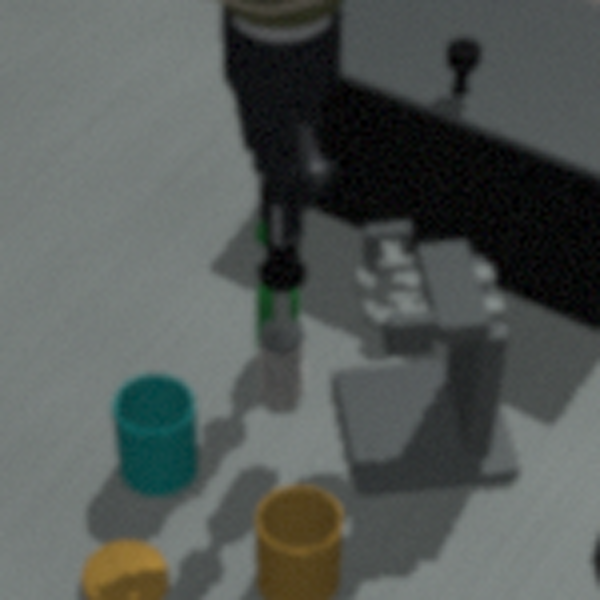

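View pics/w5.png

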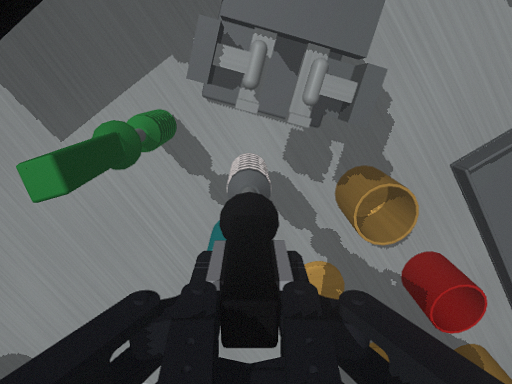

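```bash
python3 - <<'E'
from h import *
w=cam("wrist"); s=cam("scene"); t=cam("top")
p=np.array([.4104,.2645,.2465])
for dz in (-.195,-.115,-.065): print(dz,proj(w,[p+[0,0,dz]]),proj(s,[p+[0,0,dz]]))
save(w,"w6z",(200,130,300,240),6); save(s,"s6z",(245,90,295,150),10)
save(t,"t6",(170,190,350,290),4)
to((.5017,-.161,.345),55.5)
E
```

```text
-0.195 [[248.17401792 170.36108452]] [[269.69805508 140.0888858 ]]
-0.115 [[247.8302138  196.09969224]] [[269.79310791 121.64022137]]
-0.065 [[247.48563649 221.95136119]] [[269.85732245 109.11656895]]
pos [0.4112 0.2651 0.2462] yaw 55.54 tilt z [ 0.e+00  1.e-04 -1.e+00] shift units [-3.001  3.157 -0.988] turn units 0.0 f [-0.   0.1 -1.9] w 0.0187 t 8.025
```

View pics/w6z.png

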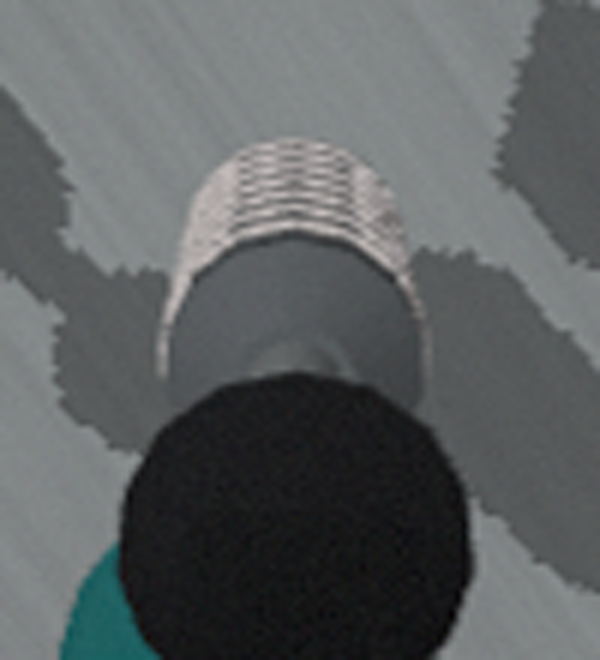

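View pics/s6z.png

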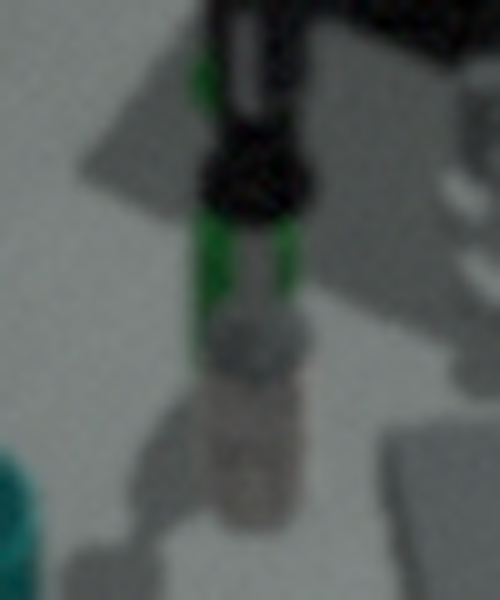

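View pics/t6.png

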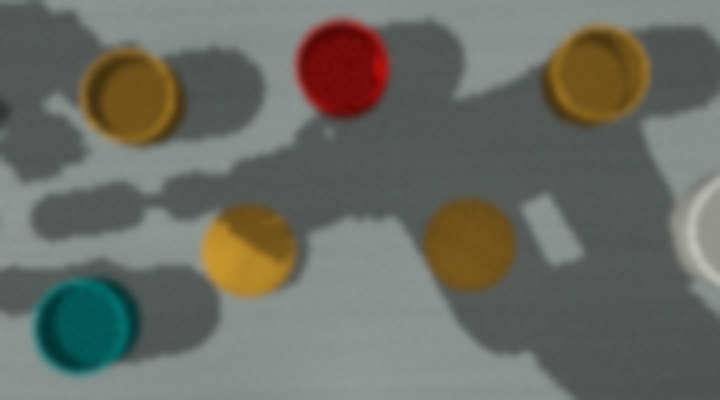

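```bash
python3 -m pendant '[[[0,0,-0.4],[0,0,0]],[[0,0,-0.4],[0,0,0]],[[0,0,-0.34],[0,0,0]],[[-0.33,0.26,0],[0,0,0]],[[-0.33,0.26,0],[0,0,0]],[[-0.33,0.26,0],[0,0,0]],[[-0.33,0.26,0],[0,0,0]],[[-0.33,0.26,0],[0,0,0]],[[-0.33,0.26,0],[0,0,0]],[[-0.33,0.26,0],[0,0,0]],[[-0.33,0.26,0],[0,0,0]],[[-0.33,0.26,0],[0,0,0]],[[-0.33,0.26,0],[0,0,0]],[[-0.33,0.26,0],[0,0,0]],[[-0.33,0.26,0],[0,0,0]],[[0,0,0],[0,0,0]],[[0,0,0],[0,0,0]]]'; python3 - <<'E'
from h import *
to((.445,-.243,.36),55.4)
w=cam("wrist"); save(w,"w7")
for h in (.095,.115,.075): print(h,proj(w,[[.5017,-.161,h],[.5017,-.161,0]]))
E
```

```text
time_s: 10.15
position: [0.4441, -0.2377, 0.3602]
tool_rot: [[0.566, 0.825, -0.0], [0.825, -0.566, 0.0], [0.0, -0.0, -1.0]]
ft_force: [-0.7, 0.4, -1.0]
grip_width: 0.019
pos [ 0.4441 -0.2377  0.3602] yaw 55.55 tilt z [-2.e-04  5.e-04 -1.e+00] shift units [-0.038  0.037  0.002] turn units 0.002 f [-0.7  0.4 -1. ] w 0.019 t 10.15
0.095 [[252.51886434  69.72122611]
 [251.93140753  72.92918325]]
0.115 [[252.68162421  68.8326253 ]
 [251.93140753  72.92918325]]
0.075 [[252.37222331  70.52189577]
 [251.93140753  72.92918325]]
```

View pics/w7.png

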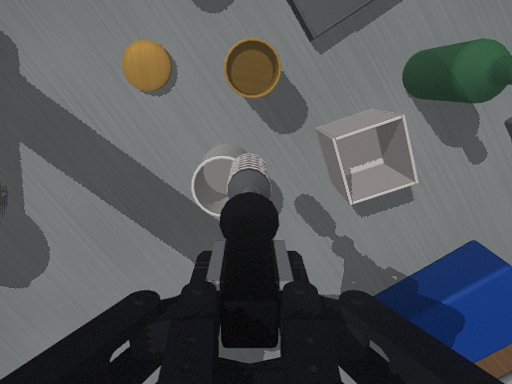

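```bash
cat >> h.py <<'E'
from scipy.optimize import least_squares
def goldfit(d,box,h):
    im=cv2.cvtColor(d["image"],cv2.COLOR_RGB2HSV); m=((im[...,0]>10)&(im[...,0]<30)&(im[...,1]>110)).astype(np.uint8)
    o=np.zeros_like(m); x0,y0,x1,y1=box; o[y0:y1,x0:x1]=m[y0:y1,x0:x1]
    cs,_=cv2.findContours(o,cv2.RETR_EXTERNAL,cv2.CHAIN_APPROX_NONE); c=max(cs,key=cv2.contourArea)[:,0].astype(np.float32)
    hull=cv2.convexHull(c)
    return c,hull
def tinfit(d,box,h,c0):
    c,hull=goldfit(d,box,h)
    def f(p):
        uv=cv2.convexHull(proj(d,np.r_[circ(p,.032,0),circ(p,.032,h)]).astype(np.float32))
        return [cv2.pointPolygonTest(uv,(float(a),float(b)),True) for a,b in c[::2]]
    r=least_squares(f,c0,diff_step=1e-3,loss="soft_l1")
    return r.x,np.mean(f(r.x)),np.std(f(r.x))
E
python3 - <<'E'
from h import *
w=cam("wrist")
for h in (.075,.095,.115): print(h,tinfit(w,(215,30,290,105),h,[.5017,-.161]))
save(w,"w7z",(210,30,300,110),7)
E
```

```text
0.075 (array([ 0.50289161, -0.1587356 ]), np.float64(-0.395074301424121), np.float64(0.3156305211363697))
0.095 (array([ 0.50209771, -0.15956509]), np.float64(1.0526649667543695), np.float64(0.3233565799861445))
0.115 (array([ 0.50072248, -0.16155848]), np.float64(2.5932439035929025), np.float64(1.0988534820561697))
```

View pics/w7z.png

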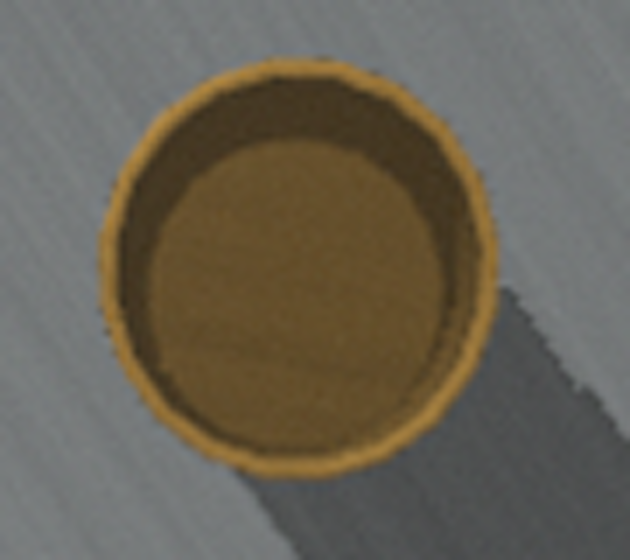

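Mid tin is at (.502,-.160): the wrist fit, with the tin centred at about (252,68), agrees with the top and scene triangulation. Rim heights of about 91 and 73 mm identify the mid and short tins, and there is no tall one. Moving over the mid tin.

```bash
python3 -m pendant '[[[0.32,0.01,0],[0,0,0]],[[0.32,0.01,0],[0,0,0]],[[0.33,0.02,0],[0,0,0]],[[0,0,0],[0,0,0]],[[0,0,0.3],[0,0,0]],[[0,0,0],[0,0,0]],[[0,0,0],[0,0,0]]]'; python3 - <<'E'
from h import *
to((.502,-.160,.204),55.4)
w=cam("wrist"); save(w,"w8",(180,100,330,230),5)
s=cam("scene"); save(s,"s8",(160,190,260,290),6)
E
```

```text
time_s: 11.12
position: [0.5022, -0.1607, 0.3315]
tool_rot: [[0.566, 0.824, 0.001], [0.824, -0.566, -0.001], [0.0, 0.001, -1.0]]
ft_force: [-0.8, 0.8, -1.5]
grip_width: 0.0188
pos [ 0.5022 -0.1607  0.3315] yaw 55.53 tilt z [ 1.2e-03 -8.0e-04 -1.0e+00] shift units [ 0.005 -0.008  1.275] turn units 0.001 f [-0.8  0.8 -1.5] w 0.0188 t 11.125
```

View pics/w8.png

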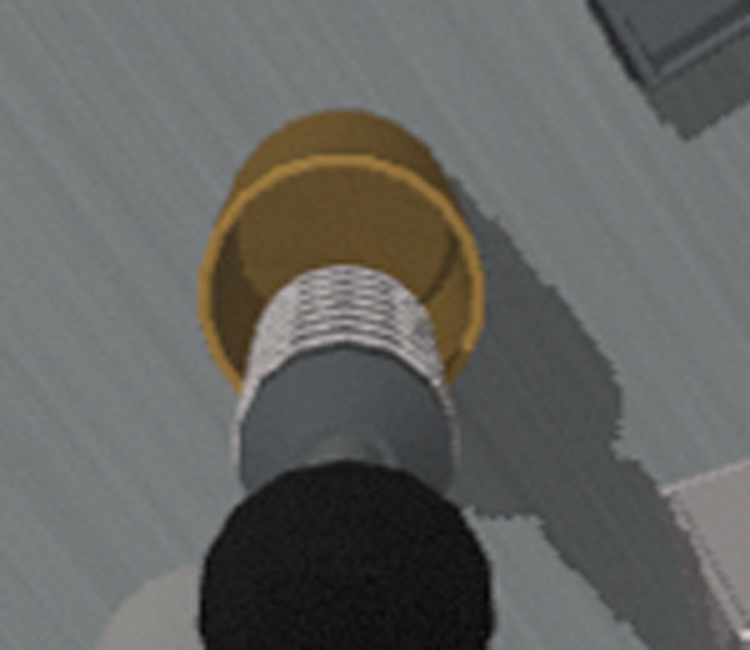

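View pics/s8.png

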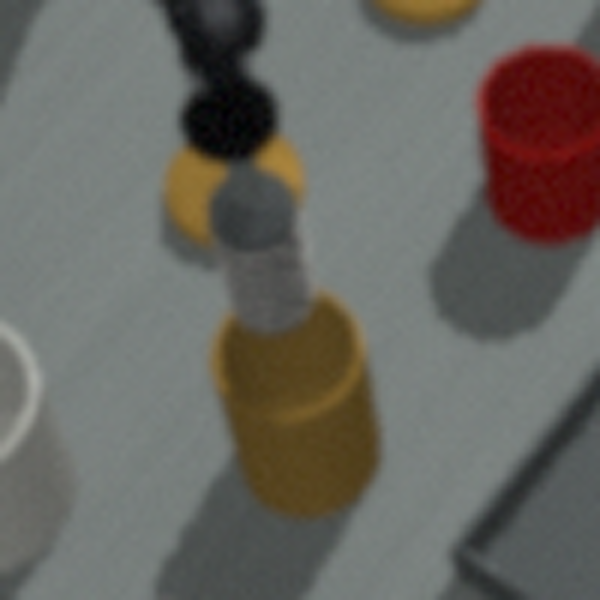

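The bristle end hangs centred over the mid tin's mouth in both views. Descending now.

```bash
python3 -m pendant '[[[0,0,0.3],[0,0,0]],[[0,0,0.3],[0,0,0]],[[0,0,0.3],[0,0,0]],[[0,0,0.22],[0,0,0]],[[0,0,0.08],[0,0,0]],[[0,0,0.05],[0,0,0]],[[0,0,0],[0,0,0]],[[0,0,0],[0,0,0]]]'; python3 - <<'E'
from h import *
to((.502,-.160,.204),55.4)
s=cam("scene"); save(s,"s9",(160,190,260,290),6)
E
```

```text
time_s: 12.22
position: [0.5025, -0.1606, 0.206]
tool_rot: [[0.566, 0.825, 0.001], [0.825, -0.566, -0.001], [0.0, 0.001, -1.0]]
ft_force: [0.1, -1.2, -0.9]
grip_width: 0.0188
pos [ 0.5025 -0.1606  0.206 ] yaw 55.54 tilt z [ 1.1e-03 -7.0e-04 -1.0e+00] shift units [ 0.002 -0.007  0.02 ] turn units 0.002 f [ 0.1 -1.2 -0.9] w 0.0188 t 12.225
```

View pics/s9.png

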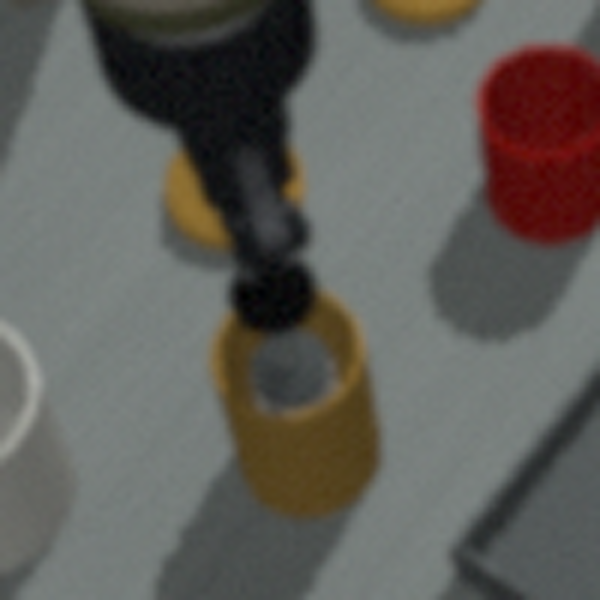

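```bash
python3 -m pendant '[[[0,0,0.02],[0,0,0]],[[0,0,0.02],[0,0,0]],[[0,0,0],[0,0,0]],[[0,0,0],[0,0,0]]]'
```

```text
time_s: 12.78
position: [0.5022, -0.1604, 0.2014]
tool_rot: [[0.566, 0.824, 0.0], [0.824, -0.566, -0.0], [-0.0, 0.0, -1.0]]
ft_force: [-0.8, -0.5, -1.1]
grip_width: 0.0185
```

```bash
python3 -m pendant '[[[0,0,0.02],[0,0,0]],[[0,0,0.01],[0,0,0]],[[0,0,0],[0,0,0]],[[0,0,0],[0,0,0]]]'
```

```text
time_s: 13.28
position: [0.5025, -0.1606, 0.1997]
tool_rot: [[0.566, 0.825, 0.002], [0.825, -0.566, -0.001], [0.0, 0.002, -1.0]]
ft_force: [-2.0, 1.5, 10.0]
grip_width: 0.0187
```

Contact came at TCP z .200, so the bristles are on the floor. Now the stroke up and back down.

```bash
python3 -m pendant '[[[0,0,-0.22],[0,0,0]],[[0,0,-0.22],[0,0,0]],[[0,0,-0.22],[0,0,0]],[[0,0,0],[0,0,0]],[[0,0,0],[0,0,0]]]'; python3 -m pendant '[[[0,0,0.22],[0,0,0]],[[0,0,0.22],[0,0,0]],[[0,0,0.15],[0,0,0]],[[0,0,0.05],[0,0,0]],[[0,0,0],[0,0,0]],[[0,0,0],[0,0,0]],[[0,0,0],[0,0,0]]]'; python3 - <<'E'
from h import *
to((.502,-.160,.36),55.4)
s=cam("scene"); save(s,"s10",(160,190,260,290),6)
E
```

```text
time_s: 13.9
position: [0.5019, -0.1603, 0.2633]
tool_rot: [[0.566, 0.824, -0.001], [0.824, -0.566, 0.001], [-0.0, -0.002, -1.0]]
ft_force: [-0.1, -0.8, -1.7]
grip_width: 0.0188
time_s: 14.78
position: [0.5022, -0.1605, 0.2002]
tool_rot: [[0.566, 0.825, -0.0], [0.825, -0.566, 0.0], [-0.0, -0.0, -1.0]]
ft_force: [0.7, -0.3, -1.7]
grip_width: 0.0188
pos [ 0.5022 -0.1605  0.2002] yaw 55.54 tilt z [-2.e-04  1.e-04 -1.e+00] shift units [ 0.003 -0.004 -1.598] turn units 0.002 f [ 0.7 -0.3 -1.7] w 0.0188 t 14.775
```

View pics/s10.png

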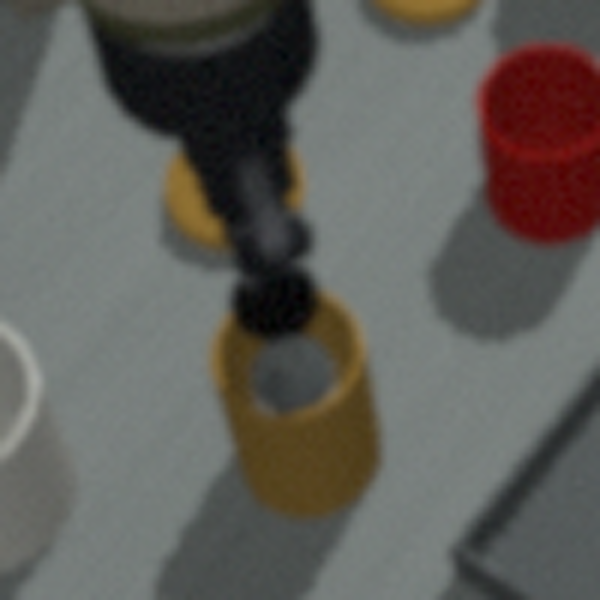

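```bash
python3 -m pendant '[[[0,0,-0.3],[0,0,0]],[[0,0,-0.4],[0,0,0]],[[0,0,-0.45],[0,0,0]],[[0,0,-0.45],[0,0,0]],[[0.4,-0.46,0],[0,0,0]],[[0.4,-0.46,0],[0,0,0]],[[0.4,-0.46,0],[0,0,0]],[[0.39,-0.46,0],[0,0,0]],[[0,0,0],[0,0,0]],[[0,0,0],[0,0,0]]]'; python3 - <<'E'
from h import *
to((.44,.0745,.36),55.4)
w=cam("wrist"); save(w,"w11"); t=cam("top"); save(t,"t11",(100,170,340,290),3)
print(proj(w,[[.4965,.157,.075],[.4965,.157,.0]]))
E
```

```text
time_s: 16.08
position: [0.4406, 0.0747, 0.3603]
tool_rot: [[0.565, 0.825, 0.0], [0.825, -0.565, -0.0], [-0.0, 0.0, -1.0]]
ft_force: [0.2, -0.4, -1.1]
grip_width: 0.0187
pos [0.4406 0.0747 0.3603] yaw 55.56 tilt z [ 2.e-04 -3.e-04 -1.e+00] shift units [-0.005 -0.004  0.003] turn units 0.002 f [ 0.2 -0.4 -1.1] w 0.0187 t 16.075
[[248.32089141  67.03624984]
 [248.47151015  69.96669183]]
```

View pics/w11.png

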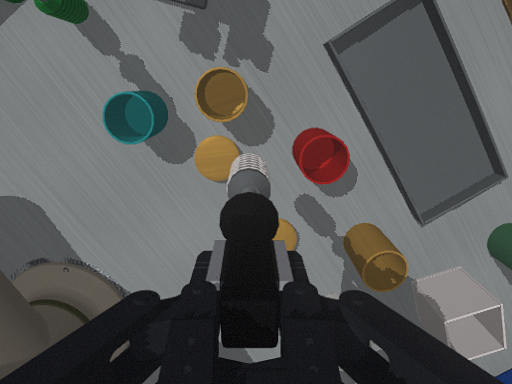

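View pics/t11.png

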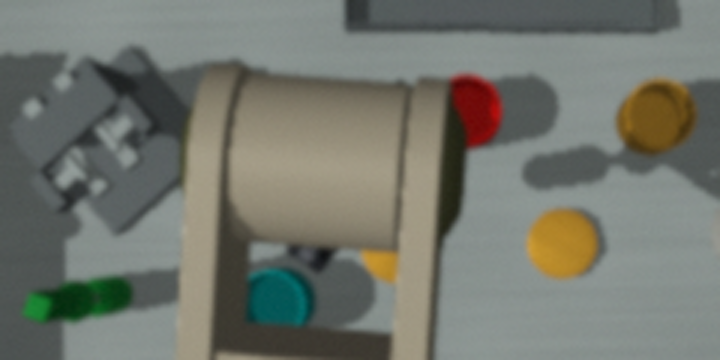

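The short tin has been knocked: it now shows at (221,94) instead of the predicted (248,67). Refitting.

```bash
python3 - <<'E'
from h import *
w=cam("wrist")
c0=atz(w,(221,95),.075)[:2]; print(c0)
c,_=tinfit(w,(190,62,252,124),.075,c0)[:2]; print(tinfit(w,(190,62,252,124),.075,c0),tinfit(w,(190,62,252,124),.095,c0))
save(w,"w11z",(180,55,260,195),4)
to((c[0],c[1],.36))
E
```

```text
[0.45244786 0.1486502 ]
(array([0.45210652, 0.14958916]), np.float64(0.9612765429768839), np.float64(0.33052753102103394)) (array([0.45368596, 0.14773949]), np.float64(2.2883173055592736), np.float64(0.9471702411064813))
pos [0.4409 0.0738 0.3601] yaw 55.43 tilt z [-4.e-04 -1.e-04 -1.e+00] shift units [ 0.688 -0.338  0.001] turn units None f [-0.7 -0.8 -1.6] w 0.0189 t 16.225
```

View pics/w11z.png

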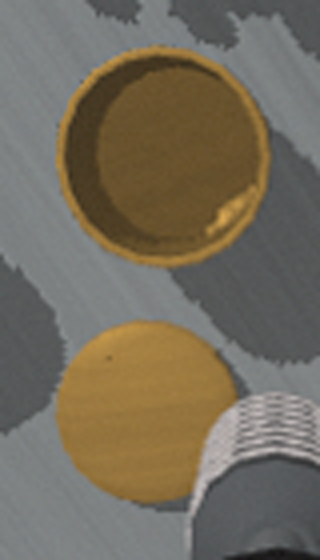

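```bash
python3 -m pendant '[[[0.34,-0.17,0],[0,0,0]],[[0.34,-0.17,0],[0,0,0]],[[0,0,0],[0,0,0]],[[0,0,0.35],[0,0,0]],[[0,0,0],[0,0,0]],[[0,0,0],[0,0,0]]]'; python3 - <<'E'
from h import *
to((.452,.1493,.205),55.4)
w=cam("wrist"); save(w,"w12",(180,100,330,230),5)
s=cam("scene"); save(s,"s12",(210,130,310,230),6)
E
```

```text
time_s: 16.98
position: [0.4515, 0.1493, 0.3264]
tool_rot: [[0.567, 0.824, 0.001], [0.824, -0.567, -0.0], [0.001, 0.001, -1.0]]
ft_force: [0.0, 0.4, -1.5]
grip_width: 0.0189
pos [0.4515 0.1493 0.3264] yaw 55.46 tilt z [ 0.0013 -0.     -1.    ] shift units [0.002 0.003 1.214] turn units 0.001 f [ 0.   0.4 -1.5] w 0.0189 t 16.975
```

View pics/w12.png

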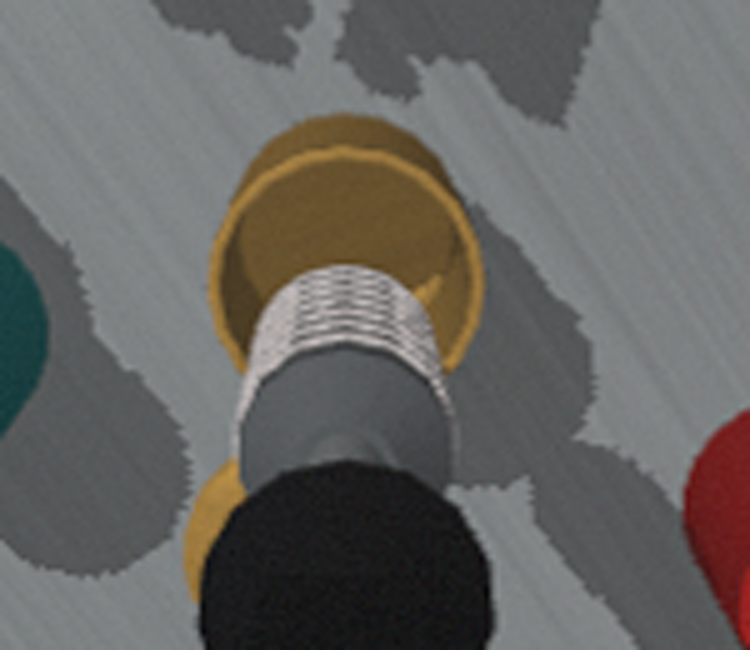

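View pics/s12.png

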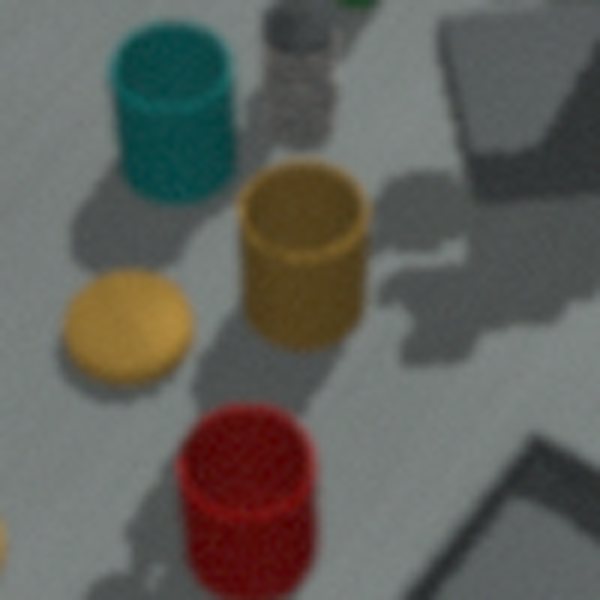

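The brush hangs centred over the short tin. Down, up and down again.

```bash
python3 -m pendant '[[[0,0,0.3],[0,0,0]],[[0,0,0.3],[0,0,0]],[[0,0,0.3],[0,0,0]],[[0,0,0.2],[0,0,0]],[[0,0,0.08],[0,0,0]],[[0,0,0.06],[0,0,0]],[[0,0,0],[0,0,0]],[[0,0,0],[0,0,0]]]'; python3 - <<'E'
from h import *
to((.452,.1493,.2015),55.4)
s=cam("scene"); save(s,"s13",(210,130,310,230),6)
E
```

```text
time_s: 18.08
position: [0.4512, 0.1501, 0.2019]
tool_rot: [[0.566, 0.825, 0.001], [0.825, -0.566, 0.0], [0.001, 0.001, -1.0]]
ft_force: [-0.1, -0.9, -1.3]
grip_width: 0.0185
pos [0.4512 0.1501 0.2019] yaw 55.54 tilt z [ 1.3e-03  1.0e-04 -1.0e+00] shift units [-0.002  0.011  0.004] turn units 0.002 f [-0.1 -0.9 -1.3] w 0.0185 t 18.075
```

View pics/s13.png

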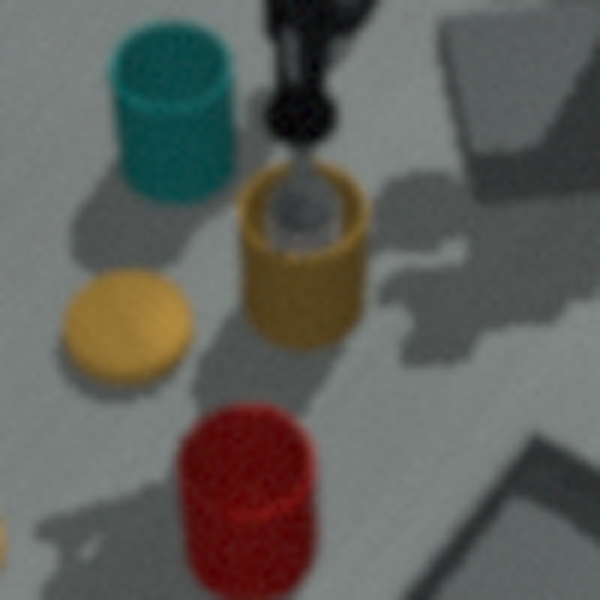

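```bash
python3 -m pendant '[[[0,0,-0.16],[0,0,0]],[[0,0,-0.16],[0,0,0]],[[0,0,-0.16],[0,0,0]],[[0,0,0],[0,0,0]],[[0,0,0],[0,0,0]]]'; python3 -m pendant '[[[0,0,0.16],[0,0,0]],[[0,0,0.16],[0,0,0]],[[0,0,0.16],[0,0,0]],[[0,0,0.005],[0,0,0]],[[0,0,0],[0,0,0]],[[0,0,0],[0,0,0]],[[0,0,0],[0,0,0]]]'; python3 - <<'E'
from h import *
c=np.mean([[ 0.6137, -0.2974],[0.5925, -0.3782],[ 0.5097, -0.3578],[ 0.5336, -0.2748]],axis=0); print(c)
s=cam("scene"); save(s,"s14",(210,130,310,230),6)
to((.50,-.20,.37),55.4)
E
```

```text
time_s: 18.75
position: [0.4507, 0.15, 0.2488]
tool_rot: [[0.566, 0.824, -0.001], [0.824, -0.566, -0.0], [-0.0, -0.001, -1.0]]
ft_force: [-0.1, -0.7, -1.0]
grip_width: 0.0185
time_s: 19.62
position: [0.4509, 0.1501, 0.2009]
tool_rot: [[0.566, 0.824, 0.0], [0.824, -0.566, 0.0], [0.0, 0.0, -1.0]]
ft_force: [-0.4, 0.9, -1.2]
grip_width: 0.0189
[ 0.562375 -0.32705 ]
pos [0.4509 0.1501 0.2009] yaw 55.54 tilt z [ 1.e-04  0.e+00 -1.e+00] shift units [-2.608  2.386 -1.691] turn units 0.002 f [-0.5 -0.7 -1.2] w 0.0188 t 19.675
```

View pics/s14.png

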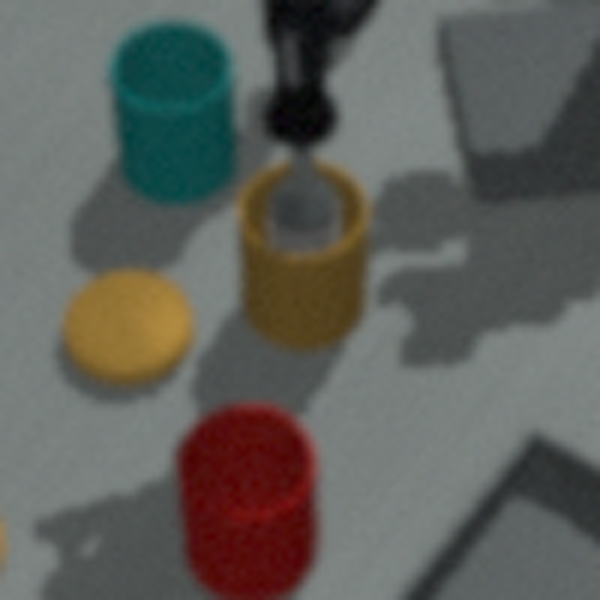

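```bash
python3 -m pendant '[[[0,0,-0.35],[0,0,0]],[[0,0,-0.45],[0,0,0]],[[0,0,-0.45],[0,0,0]],[[0,0,-0.45],[0,0,0]],[[-0.33,0.362,0],[0,0,0]],[[-0.33,0.362,0],[0,0,0]],[[-0.33,0.362,0],[0,0,0]],[[-0.33,0.362,0],[0,0,0]],[[-0.33,0.362,0],[0,0,0]],[[-0.33,0.362,0],[0,0,0]],[[-0.33,0.362,0],[0,0,0]],[[-0.33,0.362,0],[0,0,0]],[[-0.33,0.362,0],[0,0,0]],[[-0.33,0.362,0],[0,0,0]],[[0,0,0],[0,0,0]],[[0,0,0],[0,0,0]]]'; python3 - <<'E'
from h import *
to((.5624,-.327,.204),55.4)
w=cam("wrist"); save(w,"w15")
s=cam("scene"); save(s,"s15")
E
```

```text
time_s: 21.68
position: [0.5626, -0.3265, 0.3707]
tool_rot: [[0.566, 0.825, -0.0], [0.825, -0.566, 0.0], [0.0, -0.0, -1.0]]
ft_force: [0.7, 0.1, -1.2]
grip_width: 0.0186
pos [ 0.5626 -0.3265  0.3707] yaw 55.54 tilt z [-2.e-04  5.e-04 -1.e+00] shift units [-6.000e-03  1.000e-03  1.667e+00] turn units 0.002 f [ 0.7  0.1 -1.2] w 0.0186 t 21.675
```

View pics/w15.png

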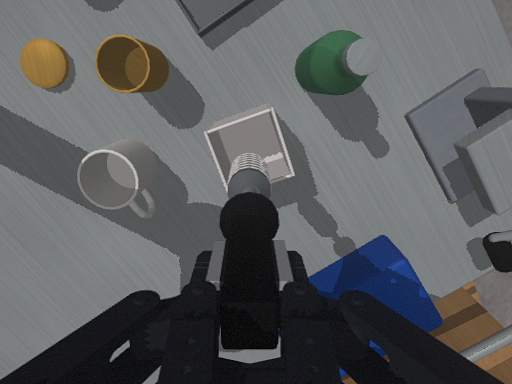

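View pics/s15.png

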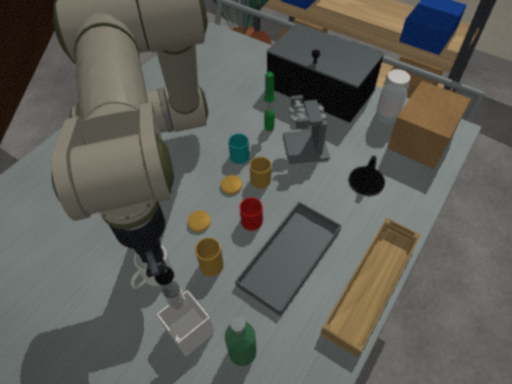

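```bash
python3 - <<'E'
from h import *
w=cam("wrist"); s=cam("scene")
P=[atz(w,uv,.105) for uv in [(206,131.5),(272.5,106.5),(294,177)]]
for p in P: print(p.round(4))
print("centre wrist",((P[0]+P[2])/2).round(4))
S=[atz(s,uv,.105) for uv in [(158,315),(187,292),(212,321),(180,352)]]
print("scene",np.mean(S,0).round(4),[x.round(3) for x in S])
E
```

```text
[ 0.5375 -0.2749  0.105 ]
[ 0.6169 -0.2949  0.105 ]
[ 0.5929 -0.3792  0.105 ]
centre wrist [ 0.5652 -0.327   0.105 ]
scene [ 0.5726 -0.331   0.105 ] [array([ 0.517, -0.356,  0.105]), array([ 0.537, -0.278,  0.105]), array([ 0.626, -0.3  ,  0.105]), array([ 0.61 , -0.39 ,  0.105])]
```

The caddy rim has corners at (206,131), (272,106) and (294,177) in the wrist view. That puts its centre near (.566,-.328), so I'll shift 3 mm and lower the brush.

```bash
python3 -m pendant '[[[0.007,0.036,0],[0,0,0]],[[0,0,0.3],[0,0,0]],[[0,0,0.35],[0,0,0]],[[0,0,0.35],[0,0,0]],[[0,0,0.35],[0,0,0]],[[0,0,0.2],[0,0,0]],[[0,0,0.1],[0,0,0]],[[0,0,0.03],[0,0,0]],[[0,0,0],[0,0,0]],[[0,0,0],[0,0,0]]]'; python3 - <<'E'
from h import *
to((.566,-.328,.199),55.4)
E
```

```text
time_s: 23.12
position: [0.5662, -0.3285, 0.2037]
tool_rot: [[0.566, 0.824, 0.001], [0.824, -0.566, -0.001], [-0.0, 0.002, -1.0]]
ft_force: [-0.3, -0.1, -1.4]
grip_width: 0.0188
pos [ 0.5662 -0.3285  0.2037] yaw 55.54 tilt z [ 0.0012 -0.001  -1.    ] shift units [ 0.003 -0.005  0.047] turn units 0.002 f [-0.3 -0.1 -1.4] w 0.0188 t 23.125
```

```bash
python3 -m pendant '[[[0,0,0.02],[0,0,0]],[[0,0,0.02],[0,0,0]],[[0,0,0.015],[0,0,0]],[[0,0,0],[0,0,0]],[[0,0,0],[0,0,0]]]'
```

```text
time_s: 23.75
position: [0.566, -0.3283, 0.1973]
tool_rot: [[0.566, 0.824, -0.0], [0.824, -0.566, 0.0], [-0.0, -0.0, -1.0]]
ft_force: [0.7, -0.7, -1.1]
grip_width: 0.0189
```

```bash
python3 -m pendant '[[[0,0,0.015],[0,0,0]],[[0,0,0],[0,0,0]],[[0,0,0],[0,0,0]]]'
```

```text
time_s: 24.12
position: [0.5661, -0.3284, 0.1971]
tool_rot: [[0.566, 0.825, 0.001], [0.825, -0.566, -0.001], [-0.0, 0.002, -1.0]]
ft_force: [-1.0, 1.5, 6.1]
grip_width: 0.0187
```

Floor contact reads 6 N. Opening gently to about 40 mm.

```bash
python3 -m pendant '[[[0,0,0],[0,0,0]],[[0,0,0],[0,0,0]],[[0,0,0],[0,0,0]],[[0,0,0],[0,0,0]]]' -0.05 40; python3 - <<'E'
from h import *
to((.566,-.328,.30),55.4)
w=cam("wrist"); save(w,"w17"); s=cam("scene"); save(s,"s17",(110,230,260,380),4)
E
```

```text
time_s: 24.62
position: [0.566, -0.3283, 0.1957]
tool_rot: [[0.566, 0.825, -0.0], [0.825, -0.566, 0.0], [0.0, -0.0, -1.0]]
ft_force: [0.4, 0.0, 0.0]
grip_width: 0.0406
pos [ 0.566  -0.3283  0.1957] yaw 55.54 tilt z [-1.e-04  1.e-04 -1.e+00] shift units [ 0.002 -0.002 -1.043] turn units 0.002 f [0.4 0.  0. ] w 0.0406 t 24.625
```

View pics/w17.png

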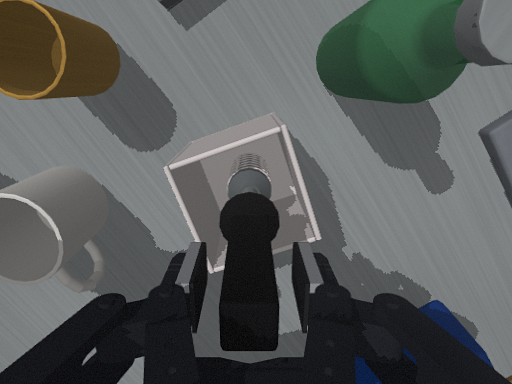

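View pics/s17.png

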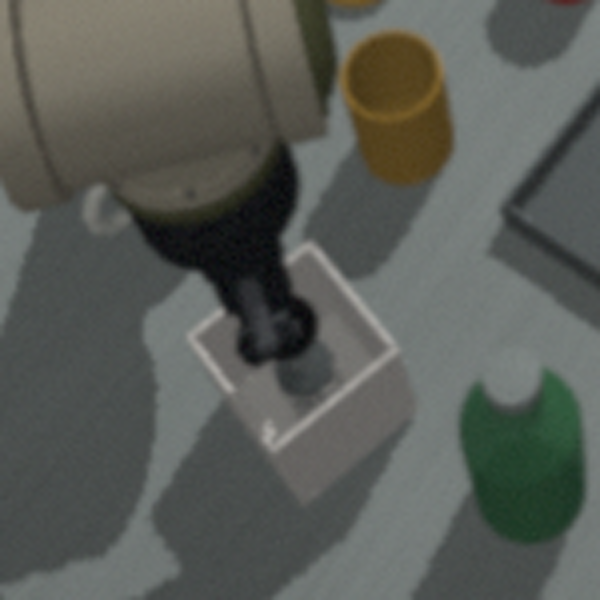

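The brush stands upright, centred in the caddy at about (250,215). Retreating straight up, then on to a viewing pose for the mid tin.

```bash
python3 -m pendant '[[[0,0,-0.2],[0,0,0]],[[0,0,-0.45],[0,0,0]],[[0,0,-0.5],[0,0,0]],[[0,0,-0.5],[0,0,0]],[[0.09,-0.46,0],[0,0,0]],[[0.09,-0.46,0],[0,0,0]],[[0.09,-0.46,0],[0,0,0]],[[0.09,-0.47,0],[0,0,0]],[[0.09,-0.47,0],[0,0,0]],[[0,0,0],[0,0,0.105]],[[0,0,0],[0,0,0.105]],[[0,0,0],[0,0,0.105]],[[0,0,0],[0,0,0.105]],[[0,0,0],[0,0,0.105]],[[0,0,0],[0,0,0.105]],[[0,0,0],[0,0,0]]]'; python3 - <<'E'
from h import *
to((.40,-.16,.36),-2)
w=cam("wrist"); save(w,"w18"); s=cam("scene"); save(s,"s18"); 
print(proj(w,[[.502,-.1605,.095]]))
E
```

```text
time_s: 26.72
position: [0.4001, -0.1599, 0.3609]
tool_rot: [[1.0, -0.019, 0.0], [-0.019, -1.0, -0.0], [0.0, 0.0, -1.0]]
ft_force: [0.2, -0.2, 0.2]
grip_width: 0.0403
pos [ 0.4001 -0.1599  0.3609] yaw -1.08 tilt z [ 1.e-04 -1.e-04 -1.e+00] shift units [-0.001  0.001  0.009] turn units 0.01 f [ 0.2 -0.2  0.2] w 0.0403 t 26.725
[[247.65991964  64.33046188]]
```

View pics/w18.png

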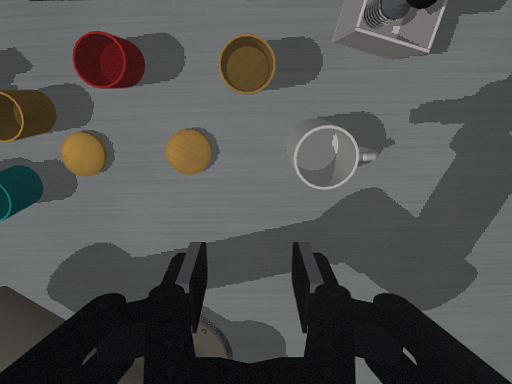

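View pics/s18.png

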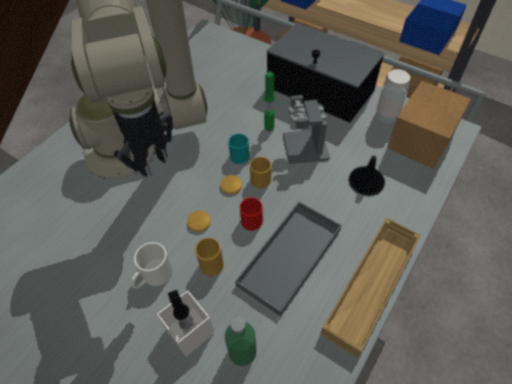

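```bash
python3 - <<'E'
from h import *
w=cam("wrist")
r=tinfit(w,(212,28,285,102),.095,[.502,-.1605]); print(r)
to((r[0][0],r[0][1],.20),-2)
E
```

```text
(array([ 0.50205721, -0.15954221]), np.float64(1.0273530686801953), np.float64(0.28009474834414677))
pos [ 0.4002 -0.1599  0.3609] yaw -1.0 tilt z [ 0.e+00 -1.e-04 -1.e+00] shift units [ 1.019 -0.022  1.609] turn units 0.011 f [ 0.4  0.5 -0.4] w 0.0409 t 26.875
```

```bash
python3 -m pendant '[[[0.34,-0.01,0.3],[0,0,0.01]],[[0.34,-0.01,0.4],[0,0,0]],[[0.34,0,0.4],[0,0,0]],[[0,0,0.4],[0,0,0]],[[0,0,0.1],[0,0,0]],[[0,0,0],[0,0,0]],[[0,0,0],[0,0,0]]]' 1 40; python3 - <<'E'
from h import *
to((.502,-.16,.065),-2)
w=cam("wrist"); save(w,"w19")
E
```

```text
time_s: 27.75
position: [0.5027, -0.1615, 0.2027]
tool_rot: [[0.999, -0.036, 0.003], [-0.036, -0.999, -0.002], [0.003, 0.002, -1.0]]
ft_force: [0.0, 1.4, 1.3]
grip_width: 0.0853
pos [ 0.5027 -0.1615  0.2027] yaw -2.05 tilt z [ 0.0029 -0.0017 -1.    ] shift units [-0.011 -0.017  1.376] turn units -0.001 f [0.  1.4 1.3] w 0.0853 t 27.75
```

View pics/w19.png

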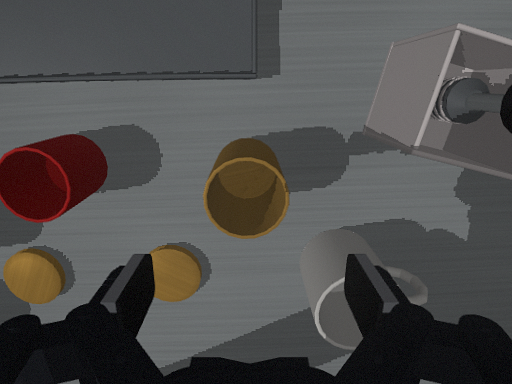

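```bash
python3 -m pendant '[[[-0.01,-0.015,0.3],[0,0,0]],[[0,0,0.3],[0,0,0]],[[0,0,0.3],[0,0,0]],[[0,0,0.3],[0,0,0]],[[0,0,0.16],[0,0,0]],[[0,0,0],[0,0,0]],[[0,0,0],[0,0,0]]]' ; python3 - <<'E'
from h import *
to((.502,-.16,.065),-2)
w=cam("wrist"); save(w,"w20")
E
```

```text
time_s: 28.68
position: [0.5019, -0.1599, 0.0661]
tool_rot: [[0.999, -0.036, 0.002], [-0.036, -0.999, -0.001], [0.002, 0.001, -1.0]]
ft_force: [-0.8, -0.8, 0.7]
grip_width: 0.0854
pos [ 0.5019 -0.1599  0.0661] yaw -2.06 tilt z [ 0.002  -0.0012 -1.    ] shift units [0.001 0.001 0.011] turn units -0.001 f [-0.8 -0.8  0.7] w 0.0854 t 28.675
```

View pics/w20.png

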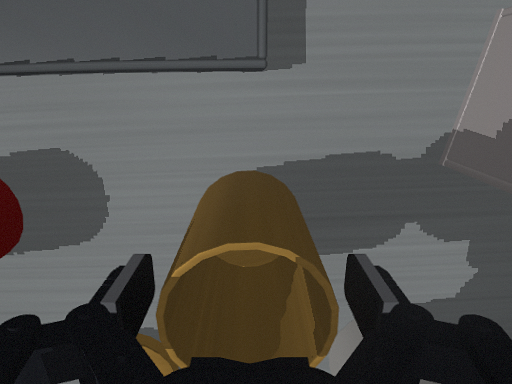

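The tin (rim centre about (247,310)) is centred between the open fingers. Closing.

```bash
python3 -m pendant '[[[0,0,0],[0,0,0]],[[0,0,0],[0,0,0]],[[0,0,0],[0,0,0]],[[0,0,0],[0,0,0]],[[0,0,0],[0,0,0]]]' -1 40;  python3 -m pendant '[[[0,0,-0.1],[0,0,0]],[[0,0,-0.3],[0,0,0]],[[0,0,-0.4],[0,0,0]],[[0,0,0],[0,0,0]],[[0,0,0],[0,0,0]]]'; python3 - <<'E'
from h import *
t=cam("top"); save(t,"t21",(180,100,420,280),3)
P=[atz(t,uv,.03) for uv in [(215.5,131),(319,132),(319.5,180.5),(215,180.5)]]
c=np.mean(P,0); print(c)
to((c[0]+.002,c[1]-.07,.145),-2)
w=cam("wrist"); save(w,"w21")
E
```

```text
time_s: 29.35
position: [0.5016, -0.1596, 0.0659]
tool_rot: [[0.999, -0.036, 0.001], [-0.036, -0.999, -0.001], [0.001, 0.001, -1.0]]
ft_force: [-0.4, 1.2, 6.0]
grip_width: 0.064
time_s: 29.98
position: [0.5008, -0.1593, 0.1443]
tool_rot: [[0.999, -0.036, -0.001], [-0.036, -0.999, 0.001], [-0.001, -0.001, -1.0]]
ft_force: [-0.9, -0.1, -2.7]
grip_width: 0.0638
[ 0.65812191 -0.02447967  0.03      ]
pos [ 0.5007 -0.1592  0.1439] yaw -2.07 tilt z [-0.0019  0.0011 -1.    ] shift units [ 1.57  -0.705 -0.013] turn units -0.001 f [ 0.7  1.  -1.4] w 0.0644 t 30.025
```

View pics/t21.png

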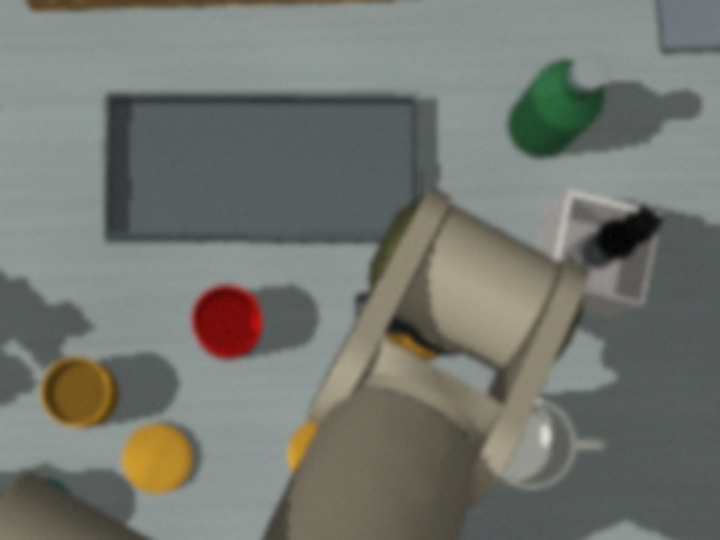

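View pics/w21.png

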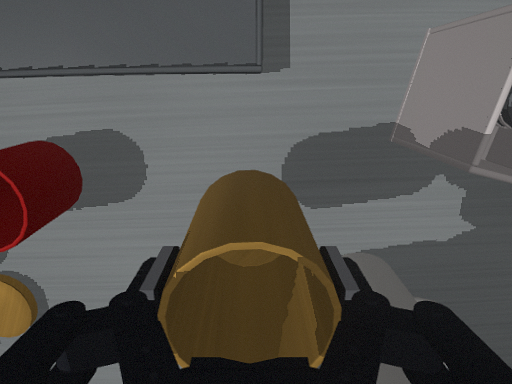

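The mid tin is held (width 64 mm) and lifted. I'm moving it over the tray's right half.

```bash
python3 -m pendant '[[[0.31,-0.14,0],[0,0,0]],[[0.31,-0.14,0],[0,0,0]],[[0.31,-0.14,0],[0,0,0]],[[0.32,-0.14,0],[0,0,0]],[[0.32,-0.145,0],[0,0,0]],[[0,0,0],[0,0,0]],[[0,0,0.3],[0,0,0]],[[0,0,0.25],[0,0,0]],[[0,0,0.1],[0,0,0]],[[0,0,0],[0,0,0]],[[0,0,0],[0,0,0]]]'; python3 - <<'E'
from h import *
to((.66,-.0945,.0705),-2)
s=cam("scene"); save(s,"s22",(180,180,360,320),4)
w=cam("wrist"); save(w,"w22")
E
```

```text
time_s: 31.45
position: [0.661, -0.095, 0.0809]
tool_rot: [[0.999, -0.036, 0.002], [-0.036, -0.999, -0.001], [0.002, 0.001, -1.0]]
ft_force: [0.1, -0.4, -2.4]
grip_width: 0.0639
pos [ 0.661  -0.095   0.0809] yaw -2.07 tilt z [ 1.5e-03 -6.0e-04 -1.0e+00] shift units [-0.011 -0.005  0.104] turn units -0.001 f [ 0.1 -0.4 -2.4] w 0.0639 t 31.45
```

View pics/s22.png

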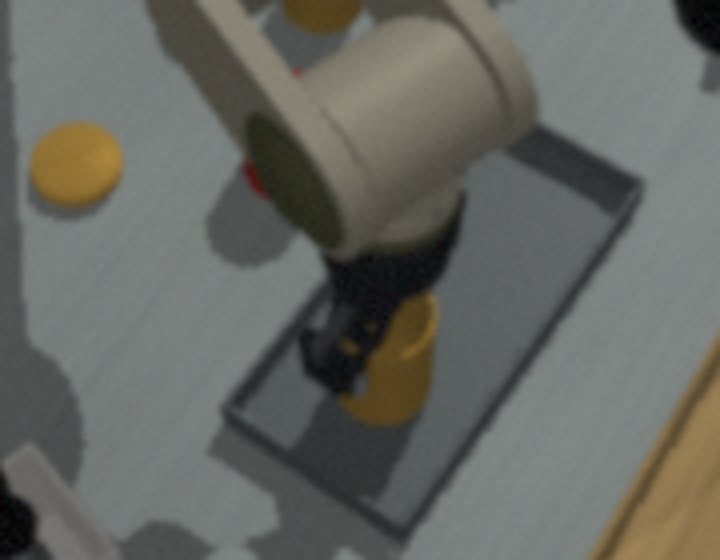

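View pics/w22.png

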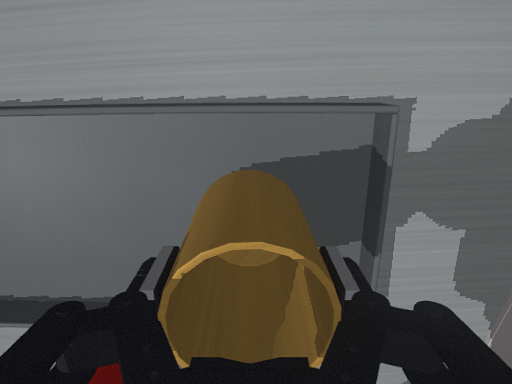

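```bash
python3 -m pendant '[[[0,0,0.05],[0,0,0]],[[0,0,0.03],[0,0,0]],[[0,0,0.015],[0,0,0]],[[0,0,0.01],[0,0,0]],[[0,0,0],[0,0,0]],[[0,0,0],[0,0,0]]]'
```

```text
time_s: 32.3
position: [0.6607, -0.0947, 0.07]
tool_rot: [[0.999, -0.036, 0.001], [-0.036, -0.999, -0.0], [0.001, 0.0, -1.0]]
ft_force: [-2.3, 1.2, 6.3]
grip_width: 0.0636
```

Contact came at the expected height. Releasing, then rising clear.

```bash
python3 -m pendant '[[[0,0,0],[0,0,0]],[[0,0,0],[0,0,0]],[[0,0,0],[0,0,0]],[[0,0,0],[0,0,0]]]' 1 40; python3 -m pendant '[[[0,0,-0.1],[0,0,0]],[[0,0,-0.3],[0,0,0]],[[0,0,-0.5],[0,0,0]],[[0,0,-0.5],[0,0,0]],[[0,0,-0.5],[0,0,0]],[[0,0,-0.5],[0,0,0]],[[0,0,-0.4],[0,0,0]],[[0,0,0],[0,0,0]]]'; python3 - <<'E'
from h import *
to((.35,.149,.36),-2)
t=cam("top"); save(t,"t23",(180,100,420,280),3); w=cam("wrist"); save(w,"w23")
E
```

```text
time_s: 32.8
position: [0.6607, -0.0948, 0.0692]
tool_rot: [[0.999, -0.036, -0.0], [-0.036, -0.999, 0.0], [-0.0, -0.0, -1.0]]
ft_force: [-1.5, -0.1, -0.2]
grip_width: 0.0854
time_s: 33.8
position: [0.6609, -0.0947, 0.3537]
tool_rot: [[0.999, -0.036, 0.007], [-0.036, -0.999, -0.002], [0.007, 0.002, -1.0]]
ft_force: [-0.5, -0.5, -0.6]
grip_width: 0.0851
pos [ 0.6609 -0.0947  0.3537] yaw -2.06 tilt z [ 0.0074 -0.0024 -1.    ] shift units [-3.194 -2.324 -0.092] turn units -0.001 f [-0.5 -0.5 -0.6] w 0.0851 t 33.8
```

View pics/w23.png

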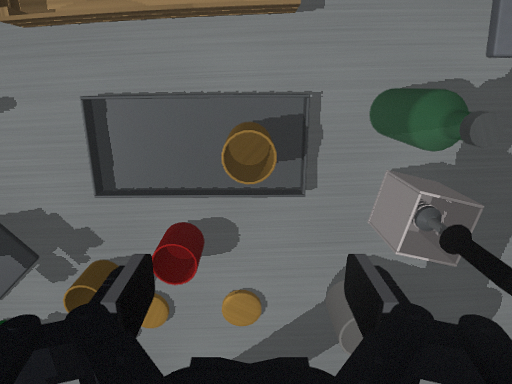

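View pics/t23.png

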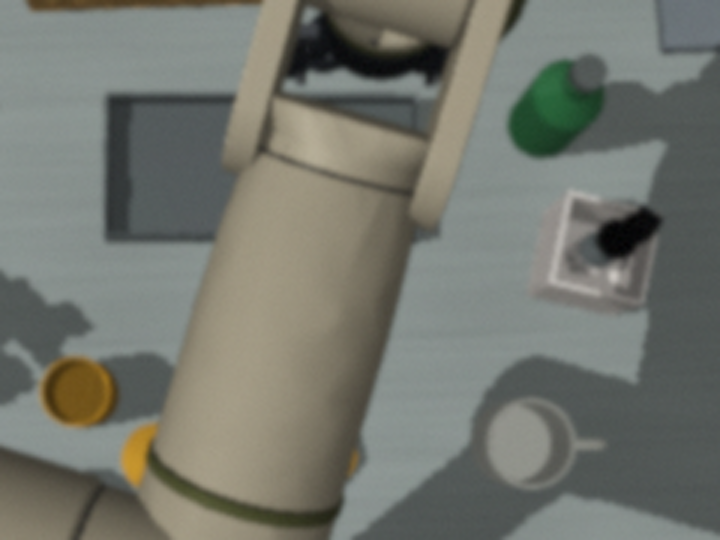

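The mid tin stands upright in the tray, with its rim at about (249,157) in the wrist view. Next, a viewing pose for the short tin.

```bash
python3 -m pendant '[[[-0.38,-0.29,0],[0,0,0]],[[-0.38,-0.29,0],[0,0,0]],[[-0.38,-0.29,0],[0,0,0]],[[-0.38,-0.29,0],[0,0,0]],[[-0.38,-0.29,0],[0,0,0]],[[-0.38,-0.29,0],[0,0,0]],[[-0.38,-0.29,0],[0,0,0]],[[-0.38,-0.29,0],[0,0,0]],[[0,0,0],[0,0,0]],[[0,0,0],[0,0,0]]]'; python3 - <<'E'
from h import *
w=cam("wrist"); save(w,"w24")
uv=proj(w,[[.452,.1495,.075]])[0]; print(uv)
u,v=int(uv[0]),int(uv[1])
r=tinfit(w,(u-36,max(v-36,0),u+36,v+36),.075,[.452,.1495]); print(r)
to((r[0][0],r[0][1],.20),-2)
E
```

```text
time_s: 35.15
position: [0.3653, 0.1479, 0.3487]
tool_rot: [[0.999, -0.036, -0.001], [-0.036, -0.999, -0.0], [-0.001, 0.0, -1.0]]
ft_force: [-0.4, -0.6, 0.1]
grip_width: 0.0854
[244.63471035  78.65480764]
(array([0.45192003, 0.14973195]), np.float64(0.9847578284011156), np.float64(0.3257586595728595))
pos [0.3657 0.1476 0.3487] yaw -2.1 tilt z [-1.2e-03 -3.0e-04 -1.0e+00] shift units [ 0.863 -0.053  1.486] turn units -0.001 f [-0.1  0.1 -0.1] w 0.0853 t 35.2
```

View pics/w24.png

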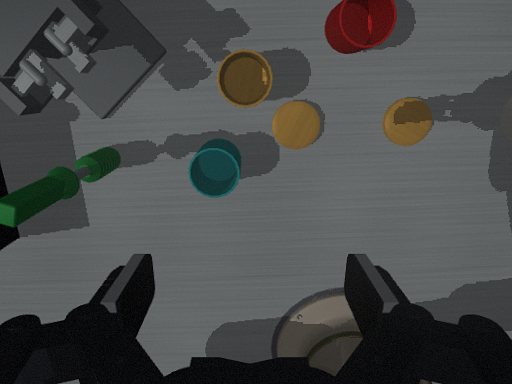

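```bash
python3 -m pendant '[[[0.29,-0.02,0.3],[0,0,0]],[[0.29,-0.02,0.4],[0,0,0]],[[0.28,-0.013,0.4],[0,0,0]],[[0,0,0.38],[0,0,0]],[[0,0,0],[0,0,0]],[[0,0,0],[0,0,0]]]'; python3 - <<'E'
from h import *
to((.452,.1497,.052),-2)
w=cam("wrist"); save(w,"w25")
E
```

```text
time_s: 35.95
position: [0.4522, 0.1499, 0.2025]
tool_rot: [[0.999, -0.037, 0.002], [-0.037, -0.999, 0.0], [0.002, -0.0, -1.0]]
ft_force: [-0.5, -0.6, 0.3]
grip_width: 0.0854
pos [0.4522 0.1499 0.2025] yaw -2.1 tilt z [ 1.6e-03  1.0e-04 -1.0e+00] shift units [-0.004  0.002  1.505] turn units -0.001 f [-0.5 -0.6  0.3] w 0.0854 t 35.95
```

View pics/w25.png

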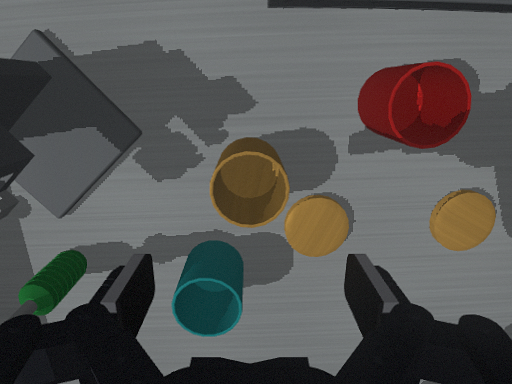

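The tin is centred under the tool at about (250,188), with the turquoise look-alike clear of the left finger. Descending.

```bash
python3 -m pendant '[[[0,0,0.35],[0,0,0]],[[0,0,0.35],[0,0,0]],[[0,0,0.35],[0,0,0]],[[0,0,0.3],[0,0,0]],[[0,0,0.15],[0,0,0]],[[0,0,0],[0,0,0]],[[0,0,0],[0,0,0]]]' ; python3 - <<'E'
from h import *
to((.452,.1497,.052),-2)
w=cam("wrist"); save(w,"w26")
E
```

```text
time_s: 36.88
position: [0.4523, 0.1503, 0.0526]
tool_rot: [[0.999, -0.036, 0.003], [-0.036, -0.999, 0.0], [0.003, -0.0, -1.0]]
ft_force: [-0.8, -0.5, 0.2]
grip_width: 0.0854
pos [0.4523 0.1503 0.0526] yaw -2.06 tilt z [ 2.6e-03  2.0e-04 -1.0e+00] shift units [-0.003  0.006  0.006] turn units -0.001 f [-0.8 -0.5  0.2] w 0.0854 t 36.875
```

View pics/w26.png

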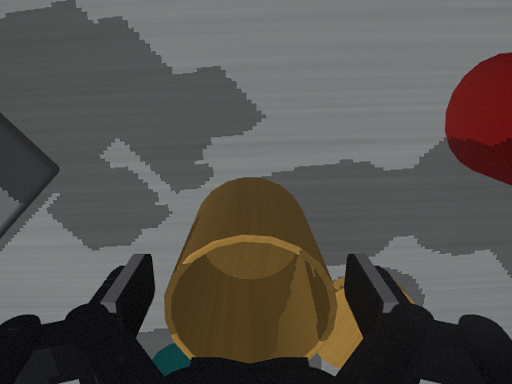

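```bash
python3 -m pendant '[[[0,0,0],[0,0,0]],[[0,0,0],[0,0,0]],[[0,0,0],[0,0,0]],[[0,0,0],[0,0,0]],[[0,0,0],[0,0,0]]]' -1 40;  python3 -m pendant '[[[0,0,-0.1],[0,0,0]],[[0,0,-0.4],[0,0,0]],[[0,0,-0.4],[0,0,0]],[[0,0,-0.3],[0,0,0]],[[0,0,0],[0,0,0]],[[0,0,0],[0,0,0]]]'; python3 - <<'E'
from h import *
to((.6605,.0455,.175),-2)
w=cam("wrist"); save(w,"w27")
E
```

```text
time_s: 37.55
position: [0.4517, 0.1502, 0.0523]
tool_rot: [[0.999, -0.036, 0.002], [-0.036, -0.999, -0.0], [0.002, -0.0, -1.0]]
ft_force: [-1.8, -0.9, 8.8]
grip_width: 0.0629
time_s: 38.3
position: [0.4507, 0.1502, 0.1703]
tool_rot: [[0.999, -0.036, -0.002], [-0.036, -0.999, -0.0], [-0.002, 0.0, -1.0]]
ft_force: [-0.1, -0.5, -1.8]
grip_width: 0.0624
pos [0.4507 0.1502 0.1703] yaw -2.06 tilt z [-2.e-03 -1.e-04 -1.e+00] shift units [ 2.134  0.971 -0.051] turn units -0.001 f [-0.1 -0.5 -1.8] w 0.0624 t 38.3
```

View pics/w27.png

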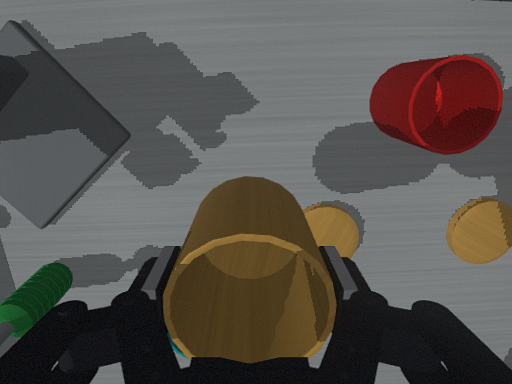

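```bash
python3 -m pendant '[[[0.35,0.16,0],[0,0,0]],[[0.35,0.16,0],[0,0,0]],[[0.36,0.16,0],[0,0,0]],[[0.36,0.16,0],[0,0,0]],[[0.36,0.16,0],[0,0,0]],[[0.35,0.165,0],[0,0,0]],[[0,0,0],[0,0,0]],[[0,0,0.3],[0,0,0]],[[0,0,0.4],[0,0,0]],[[0,0,0.3],[0,0,0]],[[0,0,0.05],[0,0,0]],[[0,0,0],[0,0,0]],[[0,0,0],[0,0,0]]]'; python3 - <<'E'
from h import *
to((.6605,.0455,.057),-2)
s=cam("scene"); save(s,"s28",(180,180,360,320),4)
w=cam("wrist"); save(w,"w28")
E
```

```text
time_s: 39.98
position: [0.6613, 0.0462, 0.0678]
tool_rot: [[0.999, -0.036, 0.002], [-0.036, -0.999, -0.0], [0.002, 0.0, -1.0]]
ft_force: [-0.6, -0.4, -2.8]
grip_width: 0.063
pos [0.6613 0.0462 0.0678] yaw -2.06 tilt z [ 2.3e-03 -3.0e-04 -1.0e+00] shift units [-0.008  0.007  0.108] turn units -0.001 f [-0.6 -0.4 -2.8] w 0.063 t 39.975
```

View pics/w28.png

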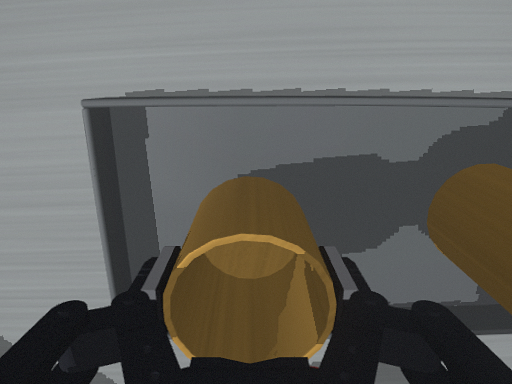

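View pics/s28.png

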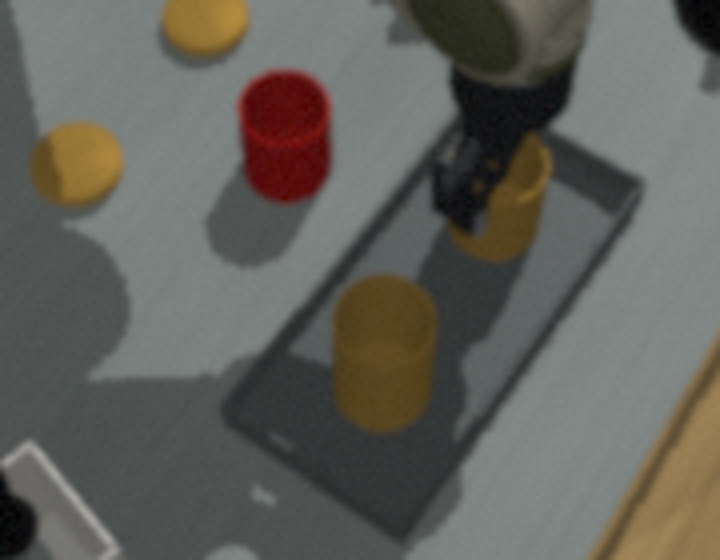

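Both tins are inside the tray, so I'm lowering the last 11 mm.

```bash
python3 -m pendant '[[[0,0,0.05],[0,0,0]],[[0,0,0.03],[0,0,0]],[[0,0,0.02],[0,0,0]],[[0,0,0.01],[0,0,0]],[[0,0,0],[0,0,0]],[[0,0,0],[0,0,0]]]'
```

```text
time_s: 40.83
position: [0.6607, 0.0462, 0.0564]
tool_rot: [[0.999, -0.036, 0.0], [-0.036, -0.999, -0.0], [0.0, 0.0, -1.0]]
ft_force: [-4.8, -0.6, 5.0]
grip_width: 0.0628
```

```bash
python3 -m pendant '[[[0,0,0],[0,0,0]],[[0,0,0],[0,0,0]],[[0,0,0],[0,0,0]],[[0,0,0],[0,0,0]]]' 1 40; python3 -m pendant '[[[0,0,-0.1],[0,0,0]],[[0,0,-0.3],[0,0,0]],[[0,0,-0.5],[0,0,0]],[[0,0,-0.5],[0,0,0]],[[0,0,-0.5],[0,0,0]],[[0,0,-0.5],[0,0,0]],[[-0.45,0,-0.3],[0,0,0]],[[-0.45,0,0],[0,0,0]],[[-0.45,0,0],[0,0,0]],[[-0.45,0,0],[0,0,0]],[[-0.45,0,0],[0,0,0]],[[0,0,0],[0,0,0]],[[0,0,0],[0,0,0]]]'; python3 - <<'E'
from h import *
t=cam("top"); save(t,"t30",(60,90,430,290),2); w=cam("wrist"); save(w,"w30"); s=cam("scene"); save(s,"s30")
bx=lambda P,d:[int(v) for v in (*(proj(d,[P])[0]-38),*(proj(d,[P])[0]+38))]
for n,P,h in [("mid",(.6607,-.0947),.095),("short",(.6607,.0462),.075)]:
    for nm,d in (("wrist",w),("top",t),("scene",s)):
        b=bx((*P,h/2),d); b=[max(0,x) for x in b]
        try: print(n,nm,tinfit(d,b,h,list(P)))
        except Exception as e: print(n,nm,e)
to((.4,0,.3))
E
```

```text
time_s: 41.32
position: [0.6608, 0.0461, 0.0553]
tool_rot: [[0.999, -0.036, 0.0], [-0.036, -0.999, -0.0], [0.0, 0.0, -1.0]]
ft_force: [0.9, -0.1, 0.0]
grip_width: 0.0854
time_s: 42.95
position: [0.4363, 0.0542, 0.326]
tool_rot: [[0.999, -0.036, 0.002], [-0.036, -0.999, -0.0], [0.002, 0.0, -1.0]]
ft_force: [0.1, 0.5, 0.4]
grip_width: 0.0852
mid wrist max() iterable argument is empty
mid top (array([ 0.66190775, -0.09531095]), np.float64(0.5628074985804851), np.float64(0.3083711280635876))
mid scene (array([ 0.65972147, -0.09225615]), np.float64(0.9446039403813438), np.float64(0.4329324709507224))
short wrist max() iterable argument is empty
short top (array([0.66172506, 0.04591365]), np.float64(0.6752461733641089), np.float64(0.3348245855082752))
short scene (array([0.65896834, 0.04957024]), np.float64(0.8923388446560171), np.float64(0.502813196928362))
pos [0.4367 0.0541 0.3252] yaw -2.07 tilt z [-2.e-04  1.e-04 -1.e+00] shift units [-0.347  0.554  0.252] turn units None f [ 0.2  0.2 -0.1] w 0.0853 t 43.1
```

View pics/s30.png

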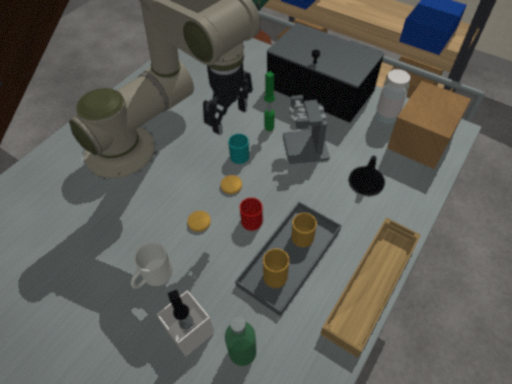

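View pics/w30.png

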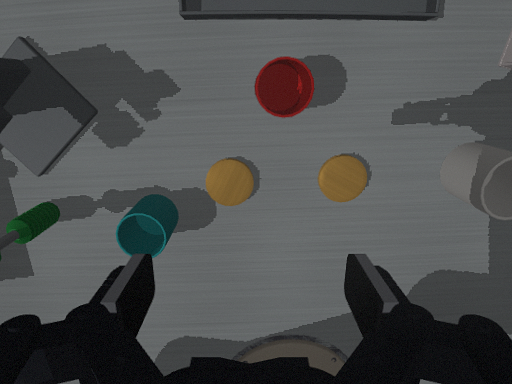

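View pics/t30.png

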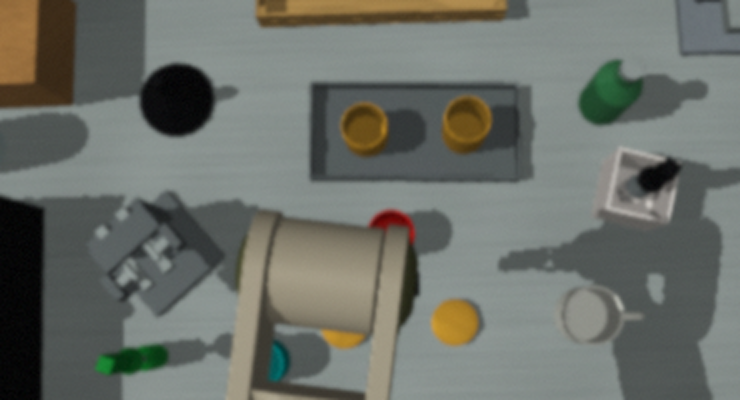

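Both tins stand upright in the tray, within 5 mm of the intended spots in x and y. The brush stands in the caddy, no third gold tin is visible anywhere, and the gripper is empty and clear. Handing in.

```bash
python3 -c "
from rig import env
print(env.close_job())"
```

```text
the job is handed in; nothing more can be done
None
```

The job is done and handed in after about 43 s of robot time. The interface reports no verdict.

**Brush:** I lifted it 32 mm through the catches, drew it about 85 mm out of the rack and raised it. It hung turned about 14.5° from the rack's axes, contrary to the description, so I turned the jaws to match. It now stands in the caddy; I lowered it until it touched the floor and then let go.

**Tins:** Only the mid and short tins were there. No tall one showed in any view. I brushed the mid tin first, then the short one, each down, up past half height and down again. The short tin had been knocked about 45 mm before I reached it, and I measured its position again before brushing. Floor contact (10 N) was felt on the mid tin's first stroke. The other bottom strokes were set from that height, reaching 1–2 mm above the floor.

**Last checks:** The top and scene views put the mid tin at about (0.661, -0.094) and the short tin at about (0.660, 0.048), both upright. That is within 5 mm in tray x and about 75 mm in tray y of the tray's middle. The brush stands in the caddy, slightly off upright at most. The cans, bottle, funnel and mug looked unmoved. The gripper was open and clear of everything.

**What disagreed:**
- The top and scene views of the tins differed by 2–4 mm.
- The scene view put the caddy centre about 8 mm from the wrist view. I placed the brush by the wrist and top views.
- The final wrist-camera check of the tins failed, because the tray was mostly outside that view.

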